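# Clean, line up and hold down the filter box cover

## Task

Take the scraper block and wipe the four loose steel chips off the filter box's metal cover, down onto the bench, without touching them with the fingers, and then stand the scraper upright on the bench. Next turn the cover's wing fastener clockwise until it lines up with the dark slot line in the cover, and only then push the sprung cover down with the fingers until it is fully home against the frame. Finish while still holding it down, with the fastener still lined up; leave the jar, can, pipe elbow and wrench where they are.

Things in the scene. Friction and masses are not known exactly. Their poses are not given: they have to be found in the camera images.
- housing: grey sheet-metal filter box fixed to the bench, 128 (x) x 256 (y) x 88 mm tall on rubber feet, black rubber frame on top up to 93 mm; a pipe stub of 62 mm diameter sticks out of its +x side to x = 110 mm, its axis 46 mm above the bench; origin at the bench under its centre, y along its long side, z up
- cover_top (a point): centre of the upper face of the plain aluminium access cover, a plate 140 (x) x 270 (y) x 5 mm that floats on springs above the frame and moves only straight down; same axes as the housing. It stands 106 mm above the bench when free. The wing fastener is at y = +85 mm, x = 0; the rest, from y = -135 to +60 mm, is flat
- cover (a joint): how far the cover is pushed down, m: 0 when free, 0.008 fully home on the frame. Its springs push back with about 4.5 N at the start and 12.5 N fully home, so that it rises again when released
- fastener (a joint): turn of the wing fastener, rad, growing clockwise seen from above, stays where left (about 0.06 N m of friction), travel -0.3 to 2.1. At 0 the wing lies across the cover (along its x); at 1.571 (a quarter turn) it lies along the dark slot line, which runs along the cover's y through the fastener. There is no stop at 1.571
- fastener_grip (a point): point on the fastener's turning axis, 24 mm above the cover's upper face, for gripping the wing; x runs along the wing, z up. The wing is a steel bar 46 mm long, 10 mm thick, from 7 to 35 mm above the cover, with a dark line along its top; below it is a round hub of 34 mm diameter
- scraper: scraper block standing on the bench: black plastic foot 110 (x) x 26 (y) x 24 mm tall, the wiping edge being its underside and long sides, and on it a wooden grip 74 (x) x 22 (y) mm reaching up to 71 mm; 130 to 250 g; origin at the centre of its underside, x along its length
- chip0: dark steel chip, 18 x 11 x 7 mm, 11 g, loose on the flat part of the cover (in cover_top's frame: x within +-30, y -75 to -23 mm); origin at the centre of its underside
- chip1: dark steel chip, 18 x 11 x 7 mm, 11 g, loose on the flat part of the cover (in cover_top's frame: x within +-30, y -75 to -23 mm); origin at the centre of its underside
- chip2: dark steel chip, 18 x 11 x 7 mm, 11 g, loose on the flat part of the cover (in cover_top's frame: x within +-30, y -75 to -23 mm); origin at the centre of its underside
- chip3: dark steel chip, 18 x 11 x 7 mm, 11 g, loose on the flat part of the cover (in cover_top's frame: x within +-30, y -75 to -23 mm); origin at the centre of its underside
- jar: glass jar with a steel lid, 70 mm diameter, 85 mm tall, bystander beside the scraper; origin at the centre of its underside
- can: metal can with a plain paper label, 72 mm diameter, 100 mm tall, bystander; origin at the centre of its underside
- elbow: white plastic pipe elbow, about 50 x 70 x 67 mm, bystander; origin at the centre of its lower opening, on the bench
- wrench: steel wrench about 170 mm long lying on the bench beyond the filter box, bystander; origin at the middle of its underside
Mind the look-alikes: they are no part of the job. Leave any turquoise look-alike of the scraper alone.

How it is judged:
By the outcome, as a careful person would: the job done as asked, in the order asked, and still so for the second after the job is handed in, while the arm keeps its last pose, push and grip.
It also fails if it takes over 70 s, if anything falls off the work surface, if the arm or the gripper's body presses on something with over 40 N, if the wrist force passes 120 N, or if a joint passes its speed limit or range.

## Robot

A 6-joint arm with a two-finger parallel gripper is mounted at the origin on the work surface. World frame = base frame: x ahead of the robot, y to its left, z up, the work surface at z = 0. Lengths are in mm, angles in rad, forces in N, time in s.
With the tool pointing down it reaches from about 400 to 825 mm from the base axis. Payload 7 kg.
Tool frame: the origin (TCP) lies between the finger pads; the fingertips stand ahead of it and the grasp point (between the pads) is the TCP (robot.finger_overhang is the z of the fingertips in the tool frame, in mm); z points along the fingers, y is the direction in which the jaws open and shut (so a half turn about z gives the same grasp; the last joint's range is limited). The gripper opens to 88 mm and grips with 3 to 60 N. Pads are 19 mm wide; open, the fingers measure 130 mm over their backs; the gripper's body (78 mm by 193 mm) begins 47 mm behind the grasp point.
Start: joints at [1.403, 0.359, 0.012, 0, -1.224, -0.288], TCP at [297.127, 606.062, 245.561] pointing down, gripper open.
Joint ranges: [-3.07, 3.07], [-1.43, 2.12], [-1.02, 1.25], [-3.03, 1.67], [-3.05, -0], [-3.03, 3.03]. Speed limits (rad/s): [2.39, 2.39, 3.01, 3.14, 3.14, 3.14].

## Interface

Orientations are given as a rotation vector (axis times angle).
In Python, from rig import robot gives the robot as it stands.
- The arm moves only by the tool send_rows, never from a script. Its argument "plan" is a list of rows, each an object with "dp": the shift along the tool's x, y, z in cm, a list of three; "spin": the turn about the tool's z in degrees; "hand": the gripper command: -1 is shut, 1 is fully open, values between are in proportion. A call has 1 to 12 rows; each row shifts and turns the commanded pose from where the row before left it, along the tool's axes as they then stand; what a row does not reach is not made up. A row lasts 1/12 s, in which the tool goes at most 41.7 mm and 7.16 degrees, less where a joint would pass 70% of its speed; a pose out of reach is approached as far as the arm can. A call with a gripper value outside its range is refused whole. The fingers move at their own pace and stop on an object; "force" is the grip in N (left out, the last holds). Time passes only in rows, so rows that do not move let the fingers close. It gives the time, the measured TCP pose, the force and the opening at its end, in the units of the state.
- robot.get_state(): the state, without advancing time (a new reading comes with each control period).
- robot.snapshot(name): name is "scene" or "top" or "wrist"; returns a dict with "image" (400x640x3 uint8, blue, green, red), "camera_matrix" (3x3 intrinsics, pixels), "rvec" (rotation vector, rad) and "tvec" (3), from world to camera coordinates, as OpenCV has them. Camera axes: x right, y down, z forward; pixel columns grow to the right and rows downward; lengths in mm; the calibration is good to about 2 mm. A picture is of the moment at which its call begins. There is no depth.
- robot.sign_off(): hands the job in, once; it reports no verdict.
The state is a dict: "time_s": time; "qpos": joint angles; "joint_velocities": joint speeds; "effort": joint torques, N m; "position": TCP position; "eef_rot": TCP orientation; "contact_force": force on the tool from outside, world axes, zero at the start; "ft_torque": the same for the moment, N m; "gripper_width": opening from 0.0 (shut) to 1.0 (fully open).
Only numpy, scipy, OpenCV 4.12 (cv2) and the standard library are available. Lean on these libraries where they do the work, as an engineer would, in place of code of your own. Each camera call takes 0.05 s, during which the arm holds its last target.

## Working session

There is one attempt and no reset: what is moved stays moved. The work goes in short steps, Python scripts to look and compute and a tool call to move; the robot and the scene stay as the last step left them, time stands still between calls to the robot, and variables do not carry over. Pictures are saved under pics/ and viewed, and the job is handed in when it is done.

Besides the shell and the picture viewer there is one more tool, called after "Emit:" by a JSON object that holds its "op" and its "data". send_rows: Moves the arm, as the interface text tells. Its arguments: {"type":"object","properties":{"plan":{"type":"array"},"force":{"type":"number"}},"required":["plan"]}

```bash
ls; mkdir -p pics; python3 - <<'E'
from rig import robot
import cv2
s=robot.get_state(); print(s); print(robot.finger_overhang)
for n in("scene","top","wrist"):
    d=robot.snapshot(n); cv2.imwrite(f"pics/{n}0.png",d["image"]); print(n,d["camera_matrix"],d["rvec"],d["tvec"])
E
```

```text
pics
{'time_s': 0.0, 'qpos': array([ 1.40311037e+00,  3.59414084e-01,  1.10622979e-02, -3.65440564e-04,
       -1.22409543e+00, -2.88109768e-01]), 'joint_velocities': array([ 0.00183411, -0.0003563 , -0.00016571,  0.00069751, -0.00011886,
       -0.00083747]), 'effort': array([ 1.42080757e-03, -5.82723856e+01,  2.93050396e+01,  6.99701115e+00,
        7.12331981e-03, -1.60876893e-04]), 'position': array([296.92911492, 605.67378632, 244.60381122]), 'eef_rot': array([ 3.05869241e+00, -7.09594141e-01, -3.82486891e-04]), 'contact_force': array([ 0.16678126,  0.06093035, -0.7168815 ]), 'ft_torque': array([ 0.0376513 , -0.05412415,  0.03878588]), 'gripper_width': 1.0037203074457102}
19.0
scene [[417.69425898   0.         323.21873258]
 [  0.         417.69425898 201.35238795]
 [  0.           0.           1.        ]] [ 1.64609791  2.14591329 -0.65908872] [ 200.40556159 -411.61101734 1662.99785571]
top [[393.12970292   0.         314.14089258]
 [  0.         393.12970292 204.56923128]
 [  0.           0.           1.        ]] [ 2.15793547 -2.11790176  0.18675292] [-87.07572643 588.85503957 930.38619768]
wrist [[346.57415222   0.         318.63154545]
 [  0.         346.57415222 203.59923452]
 [  0.           0.           1.        ]] [-1.56954716  2.52258788  0.35498405] [673.80676512 -35.68920151 390.4366822 ]
```

View pics/scene0.png

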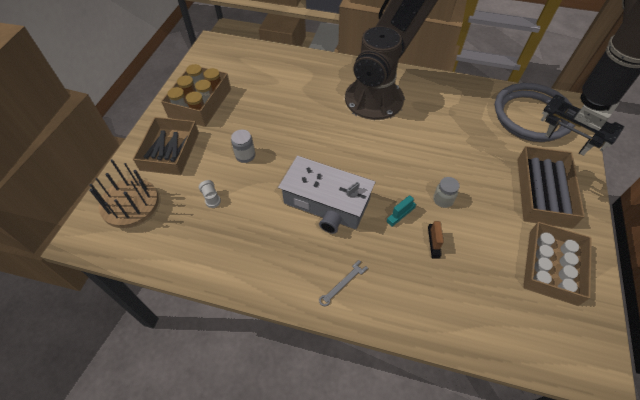

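View pics/top0.png

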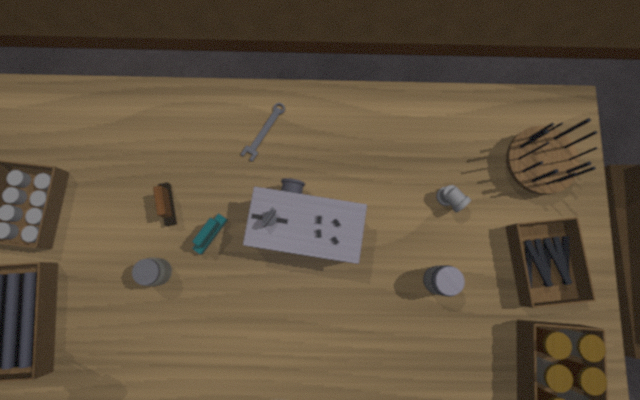

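View pics/wrist0.png

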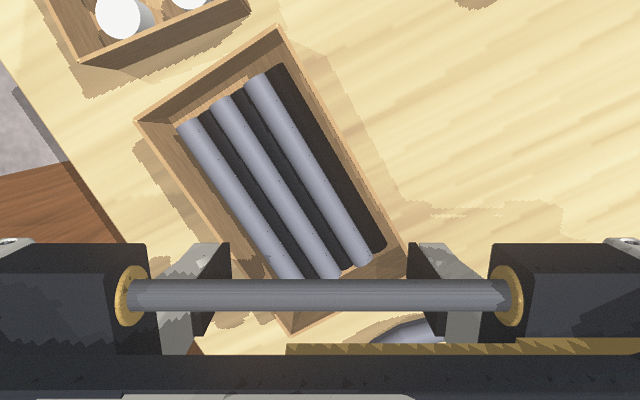

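Scene picture: the robot is at the top. What could be taken for the scraper is the black foot with brown wooden grip at top (165,204) / scene (436,240), or the turquoise look-alike at top (209,235) / scene (401,210). By the description I choose the first. The cover is around top (306,226), its fastener at (267,217), and the chips at about (327,230).

```bash
cat > h.py <<'E'
import numpy as np, cv2
from rig import robot
def snap(n,f=None):
    d=robot.snapshot(n)
    if f: cv2.imwrite(f,d["image"])
    return d
def ray(d,uv,z):
    K=np.array(d["camera_matrix"]);R=cv2.Rodrigues(np.array(d["rvec"],float))[0];t=np.array(d["tvec"],float).ravel()
    c=-R.T@t; uv=np.atleast_2d(uv).astype(float)
    v=(R.T@np.linalg.inv(K)@np.c_[uv,np.ones(len(uv))].T).T
    return c+v*((z-c[2])/v[:,2])[:,None]
def proj(d,P):
    return cv2.projectPoints(np.atleast_2d(P).astype(float),np.array(d["rvec"],float),np.array(d["tvec"],float),np.array(d["camera_matrix"]),None)[0][:,0]
def crop(im,x,y,w,h,s,f):
    cv2.imwrite(f,cv2.resize(im[y:y+h,x:x+w],None,fx=s,fy=s,interpolation=cv2.INTER_CUBIC))
E
python3 - <<'E'
from h import *
t=snap("top");s=snap("scene")
crop(t["image"],140,170,240,120,3.3,"pics/tc.png")
crop(s["image"],270,150,190,120,4.2,"pics/sc.png")
np.set_printoptions(precision=1,suppress=True)
print(ray(t,[[165,204]],50),ray(s,[[436,240]],40))
E
```

```text
[[584.5 294.3  50. ]] [[605.9 306.8  40. ]]
```

View pics/tc.png

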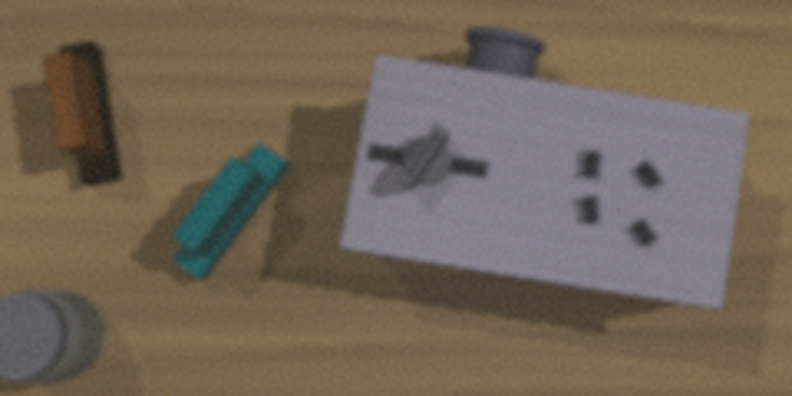

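View pics/sc.png

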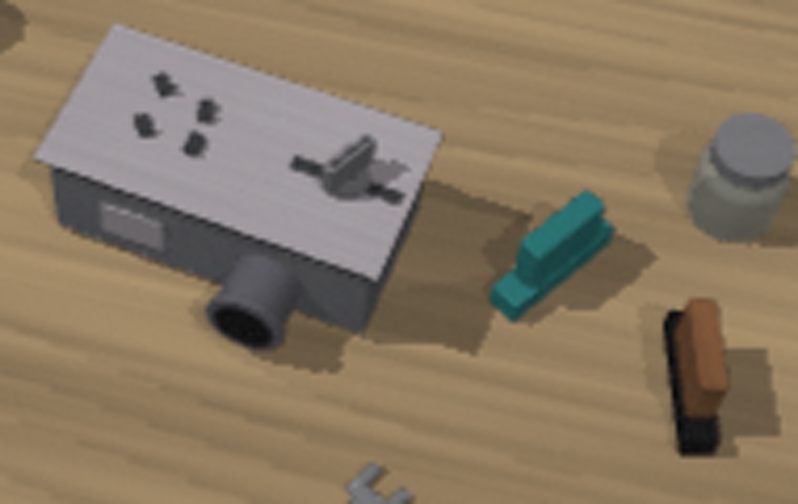

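The crops confirm the choice: the black foot with wooden grip is at tc (82,110), and the turquoise one stands apart. The cover's four corners, the wing (oblique to the slot line) and the four chips are visible. Next I compute poses.

```bash
python3 - <<'E'
from h import *
np.set_printoptions(precision=2,suppress=True)
t=snap("top");s=snap("scene")
def T(p): return np.array(p,float)/3.3+[140,170]-0.35
def S(p): return np.array(p,float)/4.2+[270,150]-0.4
c=ray(t,T([(376,56),(748,114),(722,306),(342,247)]),106)
print("top corners",c[:,:2],c.mean(0))
c2=ray(s,S([(115,25),(440,133),(378,279),(38,157)]),106);print("scene corners",c2[:,:2],c2.mean(0))
print("sides",[np.linalg.norm(c[i]-c[(i+1)%4]) for i in range(4)])
for i in (0,): 
  v=c[0]-c[1]; v2=c[3]-c[2]; print("yaw of +y",np.degrees(np.arctan2(v[1],v[0])),np.degrees(np.arctan2(v2[1],v2[0])))
v=c2[1]-c2[0];v2=c2[2]-c2[3];print("yaw scene",np.degrees(np.arctan2(v[1],v[0])),np.degrees(np.arctan2(v2[1],v2[0])))
print("slot",ray(t,T([(368,152),(487,169)]),106)[:,:2])
print("chips",ray(t,T([(589,164),(646,174),(588,209),(642,232)]),110)[:,:2])
print("chips S",ray(s,S([(165,84),(208,110),(145,125),(195,145)]),110)[:,:2])
print("wing top",ray(t,T([(446,129),(405,182)]),141)[:,:2])
print("wing S",ray(s,S([(370,138),(325,190)]),141)[:,:2])
# scraper masks
im=t["image"];hsv=cv2.cvtColor(im,cv2.COLOR_BGR2HSV)
print("foot",ray(t,T([(62,45),(97,42),(120,178),(84,185)]),24)[:,:2])
print("grip",ray(t,T([(45,54),(72,54),(84,148),(58,150)]),71)[:,:2])
print("gripS",ray(s,S([(688,300),(712,298),(727,388),(702,396)]),71)[:,:2])
print("jar top", ray(t,T([(20,335)]),85)[:,:2])
E
```

```text
top corners [[ 621.07   68.07]
 [ 584.17 -198.28]
 [ 448.49 -179.64]
 [ 484.44   85.85]] [534.54 -56.   106.  ]
scene corners [[ 449.64 -174.89]
 [ 487.21   88.14]
 [ 623.81   70.87]
 [ 585.07 -192.39]] [536.43 -52.07 106.  ]
sides [np.float64(268.8905539779458), np.float64(136.95009763098625), np.float64(267.9140731230151), np.float64(137.78595643613198)]
yaw of +y 82.11116732995299 82.28893217564907
yaw scene 81.87253442166306 81.62767923969088
slot [[551.67  70.7 ]
 [541.19 -13.69]]
chips [[ 545.6   -85.56]
 [ 539.29 -125.74]
 [ 513.87  -85.37]
 [ 498.5  -123.32]]
chips S [[ 498.5  -120.36]
 [ 513.9   -82.59]
 [ 539.44 -123.92]
 [ 547.58  -83.24]]
wing top [[563.75  12.89]
 [526.91  39.37]]
wing S [[531.22  42.41]
 [583.67  21.73]]
foot [[642.37 325.26]
 [645.3  298.27]
 [539.08 272.28]
 [533.17 299.34]]
grip [[625.13 318.52]
 [625.53 298.57]
 [555.4  284.03]
 [553.55 302.89]]
gripS [[561.55 287.14]
 [555.41 303.58]
 [626.35 321.63]
 [637.15 305.57]]
jar top [[419.76 313.01]]
```

```bash
cat >> h.py <<'E'
def go(x=None,y=None,z=None,head=None):
    s=robot.get_state();p=np.array(s["position"]);R=cv2.Rodrigues(np.array(s["eef_rot"]))[0]
    h=np.degrees(np.arctan2(R[1,0],R[0,0]))
    print("t %.2f pos"%s["time_s"],p.round(1),"head %.2f"%h,"tilt",R[:2,2].round(4),"F",np.round(s["contact_force"],1),"w %.3f"%s["gripper_width"],"q6 %.2f"%s["qpos"][5])
    if x is None:return
    hh=h if head is None else head
    a=np.radians(hh);T=np.array([[np.cos(a),np.sin(a),0],[np.sin(a),-np.cos(a),0],[0,0,-1]])
    print("spin first %.2f then dp cm"%(-((hh-h+180)%360-180)),(T.T@(np.array([x,y,z])-p)/10).round(2))
E
python3 -c "
from h import *
go(592,301,245,13)
t=snap('top');print(ray(t,[[222,217],[444,281],[453,198]],[71])[:,:2])"
```

```text
t 0.35 pos [297.1 606.  245.3] head -26.12 tilt [-0.0001 -0.0003] F [-0.6 -0.4 -0.8] w 1.002 q6 -0.29
spin first -39.12 then dp cm [2.187e+01 3.635e+01 3.000e-02]
[[ 551.93635908  146.41396558]
 [ 409.33144917 -386.55805382]
 [ 609.74742981 -416.07600023]]
```

Emit:
{"op": "send_rows", "data": {"plan": [{"dp": [0, 0, 0], "spin": -6.52, "hand": 1}, {"dp": [0, 0, 0], "spin": -6.52, "hand": 1}, {"dp": [0, 0, 0], "spin": -6.52, "hand": 1}, {"dp": [0, 0, 0], "spin": -6.52, "hand": 1}, {"dp": [0, 0, 0], "spin": -6.52, "hand": 1}, {"dp": [0, 0, 0], "spin": -6.52, "hand": 1}, {"dp": [1.2, 2, 0], "spin": 0, "hand": 1}, {"dp": [1.82, 3.03, 0], "spin": 0, "hand": 1}, {"dp": [1.82, 3.03, 0], "spin": 0, "hand": 1}, {"dp": [1.82, 3.03, 0], "spin": 0, "hand": 1}, {"dp": [1.82, 3.03, 0], "spin": 0, "hand": 1}, {"dp": [1.82, 3.03, 0], "spin": 0, "hand": 1}]}}

```text
time_s: 1.4
position: [436.9, 460.9, 245.8]
eef_rot: [-3.121, -0.356, -0.0]
contact_force: [0.0, 0.8, 0.3]
gripper_width: 0.999
```

Emit:
{"op": "send_rows", "data": {"plan": [{"dp": [1.82, 3.03, 0], "spin": 0, "hand": 1}, {"dp": [1.82, 3.03, 0], "spin": 0, "hand": 1}, {"dp": [1.82, 3.03, 0], "spin": 0, "hand": 1}, {"dp": [1.82, 3.03, 0], "spin": 0, "hand": 1}, {"dp": [1.82, 3.03, 0], "spin": 0, "hand": 1}, {"dp": [1.82, 3.03, 0], "spin": 0, "hand": 1}, {"dp": [0.65, 1, 0], "spin": 0, "hand": 1}, {"dp": [0, 0, 0], "spin": 0, "hand": 1}, {"dp": [0, 0, 0], "spin": 0, "hand": 1}]}}

```text
time_s: 2.15
position: [592.3, 300.7, 245.3]
eef_rot: [3.122, 0.353, -0.001]
contact_force: [-0.5, 1.3, -1.2]
gripper_width: 1.002
```

```bash
python3 -c "
from h import *
go(592,301,245,13)
d=snap('wrist','pics/w1.png')
# camera center
R=cv2.Rodrigues(np.array(d['rvec']))[0];print(-R.T@np.array(d['tvec']).ravel())
"
```

```text
t 2.15 pos [592.3 300.7 245.3] head 12.90 tilt [-0.0004 -0.0001] F [-0.5  1.3 -1.2] w 1.002 q6 1.03
spin first -0.10 then dp cm [-0.02 -0.04  0.03]
[665.17234441 316.94517387 384.37893033]
```

View pics/w1.png

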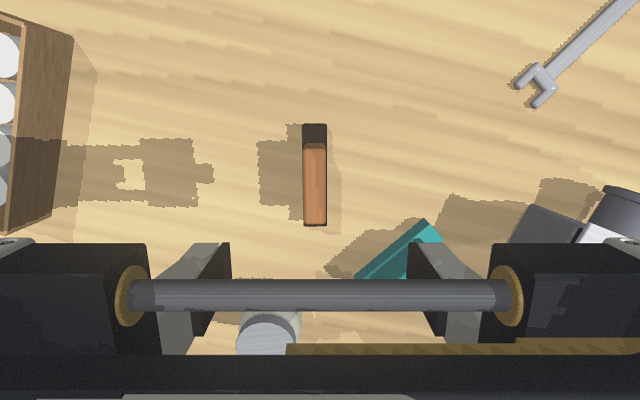

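Wrist view: wooden grip top spans about (303..326, 147..224), black foot visible at the (315,130) end, aligned with the tool. Turquoise at (400,250) is clear of the scraper.

```bash
python3 -c "
from h import *
np.set_printoptions(precision=1,suppress=True)
d=snap('wrist');im=d['image'];hsv=cv2.cvtColor(im,cv2.COLOR_BGR2HSV)
print(hsv[180,315],hsv[145,315],hsv[130,315])
reg=np.zeros(im.shape[:2],np.uint8);reg[110:238,295:335]=1
m=((hsv[...,0]<18)&(hsv[...,1]>115)&(reg>0)).astype(np.uint8)
k=((hsv[...,2]<70)&(reg>0)).astype(np.uint8)
for n,mm,z in(('grip',m,71),('black',k,24)):
    c=max(cv2.findContours(mm,0,2)[0],key=cv2.contourArea);r=cv2.minAreaRect(c);b=cv2.boxPoints(r);w=ray(d,b,z);print(n,r,w[:,:2],w.mean(0))
crop(im,270,100,100,150,4,'pics/w1c.png')
"
```

```text
[ 13 128 187] [ 14 119 109] [23 46 66]
grip ((315.0, 183.0), (80.0, 22.0), 90.0) [[628.5 322.9]
 [632.9 303.7]
 [559.1 286.3]
 [554.4 306.9]] [593.7 304.9  71. ]
black ((315.0, 154.0), (60.0, 24.0), 90.0) [[641.6 328.7]
 [647.  305. ]
 [586.3 290.6]
 [580.6 315.6]] [613.9 310.   24. ]
```

View pics/w1c.png

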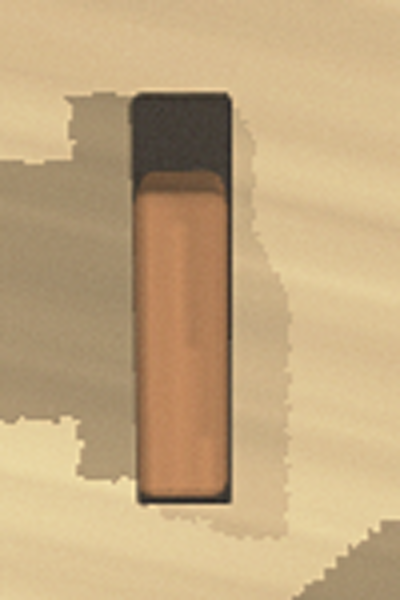

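```bash
python3 -c "
from h import *
go(591,304,50,13.2)
"
```

```text
t 2.25 pos [591.5 301.9 245.5] head 13.03 tilt [-0.0002  0.0001] F [-0.3 -0.8 -0.5] w 0.999 q6 1.03
spin first -0.17 then dp cm [ 0.   -0.22 19.55]
```

Emit:
{"op": "send_rows", "data": {"plan": [{"dp": [-0.05, -0.28, 1.5], "spin": -0.2, "hand": 1}, {"dp": [0, 0, 3], "spin": 0, "hand": 1}, {"dp": [0, 0, 3], "spin": 0, "hand": 1}, {"dp": [0, 0, 3], "spin": 0, "hand": 1}, {"dp": [0, 0, 3], "spin": 0, "hand": 1}, {"dp": [0, 0, 2.5], "spin": 0, "hand": 1}, {"dp": [0, 0, 2], "spin": 0, "hand": 1}, {"dp": [0, 0, 1.5], "spin": 0, "hand": 1}, {"dp": [0, 0, 0], "spin": 0, "hand": 1}, {"dp": [0, 0, 0], "spin": 0, "hand": 1}]}}

```text
time_s: 3.08
position: [590.0, 304.7, 50.2]
eef_rot: [3.119, 0.364, -0.002]
contact_force: [0.7, 0.0, 0.8]
gripper_width: 1.001
```

```bash
python3 -c "
from h import *
go(591,304,50,13.2)
d=snap('wrist','pics/w2.png')
"
```

```text
t 3.08 pos [590.  304.7  50.2] head 13.30 tilt [-0.001  -0.0011] F [0.7 0.  0.8] w 1.001 q6 1.03
spin first 0.10 then dp cm [0.08 0.09 0.02]
```

View pics/w2.png

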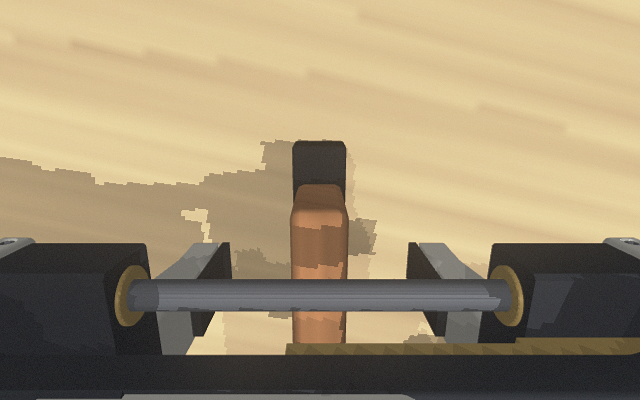

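The grip (293..347) is centred between the fingers (230..408). Close firmly.

Emit:
{"op": "send_rows", "data": {"plan": [{"dp": [0, 0, 0], "spin": 0, "hand": -1}, {"dp": [0, 0, 0], "spin": 0, "hand": -1}, {"dp": [0, 0, 0], "spin": 0, "hand": -1}, {"dp": [0, 0, 0], "spin": 0, "hand": -1}, {"dp": [0, 0, 0], "spin": 0, "hand": -1}, {"dp": [0, 0, 0], "spin": 0, "hand": -1}, {"dp": [0, 0, 0], "spin": 0, "hand": -1}, {"dp": [0, 0, 0], "spin": 0, "hand": -1}, {"dp": [0, 0, 0], "spin": 0, "hand": -1}, {"dp": [0, 0, 0], "spin": 0, "hand": -1}], "force": 40}}

```text
time_s: 3.97
position: [590.9, 303.9, 50.5]
eef_rot: [3.121, 0.361, -0.0]
contact_force: [0.6, -0.7, 0.1]
gripper_width: 0.301
```

```bash
python3 -c "
from h import *
go(591,304,50,13.2)
"
```

```text
t 3.97 pos [590.9 303.9  50.5] head 13.20 tilt [-0.0001 -0.0001] F [ 0.6 -0.7  0.1] w 0.301 q6 1.03
spin first 0.00 then dp cm [ 0.02 -0.01  0.05]
```

Emit:
{"op": "send_rows", "data": {"plan": [{"dp": [0, 0, 0], "spin": 0, "hand": -1}, {"dp": [0, 0, 0], "spin": 0, "hand": -1}, {"dp": [0, 0, 0], "spin": 0, "hand": -1}, {"dp": [0, 0, -1], "spin": 0, "hand": -1}, {"dp": [0, 0, -2], "spin": 0, "hand": -1}, {"dp": [0, 0, -3], "spin": 0, "hand": -1}, {"dp": [0, 0, -3], "spin": 0, "hand": -1}, {"dp": [0, 0, -3], "spin": 0, "hand": -1}, {"dp": [0, 0, -3], "spin": 0, "hand": -1}, {"dp": [0, 0, -3], "spin": 0, "hand": -1}, {"dp": [0, 0, -1.5], "spin": 0, "hand": -1}, {"dp": [0, 0, 0], "spin": 0, "hand": -1}]}}

```text
time_s: 4.97
position: [592.4, 304.7, 251.5]
eef_rot: [-3.117, -0.361, -0.011]
contact_force: [0.6, 1.0, -0.9]
gripper_width: 0.244
```

```bash
python3 -c "
from h import *
C=np.array([535.5,-54]);a=np.radians(-8);Y=np.array([-np.sin(a),np.cos(a)])
g=C+20*Y;print(g)
go(g[0],g[1],245,-8)
d=snap('wrist','pics/w3.png')
"
```

```text
[538.28346202 -34.19463863]
t 4.97 pos [592.4 304.7 251.5] head 13.23 tilt [0.0066 0.0045] F [ 0.6  1.  -0.9] w 0.244 q6 1.03
spin first 21.23 then dp cm [-0.64 34.32  0.65]
```

View pics/w3.png

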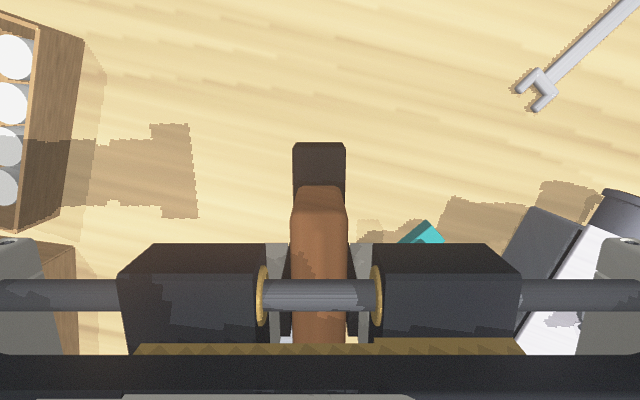

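Emit:
{"op": "send_rows", "data": {"plan": [{"dp": [0, 0, 0], "spin": 5.3, "hand": -1}, {"dp": [0, 0, 0], "spin": 5.3, "hand": -1}, {"dp": [0, 0, 0], "spin": 5.3, "hand": -1}, {"dp": [0, 0, 0], "spin": 5.3, "hand": -1}, {"dp": [0, 2, 0], "spin": 0, "hand": -1}, {"dp": [-0.1, 3, 0], "spin": 0, "hand": -1}, {"dp": [-0.1, 3, 0], "spin": 0, "hand": -1}, {"dp": [-0.1, 3, 0], "spin": 0, "hand": -1}, {"dp": [-0.1, 3, 0], "spin": 0, "hand": -1}, {"dp": [-0.1, 3, 0], "spin": 0, "hand": -1}, {"dp": [-0.1, 3, 0], "spin": 0, "hand": -1}, {"dp": [0, 3, 0], "spin": 0, "hand": -1}]}}

```text
time_s: 6.02
position: [551.5, 75.4, 244.6]
eef_rot: [3.133, -0.219, -0.003]
contact_force: [0.2, -0.8, -0.6]
gripper_width: 0.245
```

Emit:
{"op": "send_rows", "data": {"plan": [{"dp": [0, 3, 0], "spin": 0, "hand": -1}, {"dp": [0, 3, 0], "spin": 0, "hand": -1}, {"dp": [0, 3, 0], "spin": 0, "hand": -1}, {"dp": [0, 2, 0], "spin": 0, "hand": -1}, {"dp": [0, 0, 0], "spin": 0, "hand": -1}, {"dp": [0, 0, 0], "spin": 0, "hand": -1}, {"dp": [0, 0, 0], "spin": 0, "hand": -1}]}}

```text
time_s: 6.6
position: [537.2, -32.0, 245.0]
eef_rot: [3.134, -0.22, -0.002]
contact_force: [-0.8, 0.3, -1.5]
gripper_width: 0.246
```

```bash
python3 -c "
from h import *
C=np.array([535.5,-54]);a=np.radians(-8);Y=np.array([-np.sin(a),np.cos(a)])
g=C+20*Y;print(g)
go(g[0],g[1],180,-8)
d=snap('wrist','pics/w4.png');go()
d=snap('scene');crop(d['image'],240,100,200,150,4,'pics/s4.png');go()
"
```

```text
[538.28346202 -34.19463863]
t 6.60 pos [537.2 -32.  245. ] head -8.03 tilt [-0.0011 -0.    ] F [-0.8  0.3 -1.5] w 0.246 q6 1.13
spin first -0.03 then dp cm [0.14 0.21 6.5 ]
t 6.65 pos [537.4 -31.6 245.1] head -7.99 tilt [-0.0009 -0.    ] F [ 0.7 -0.2 -1. ] w 0.249 q6 1.13
t 6.70 pos [537.5 -31.3 245.1] head -7.96 tilt [-0.0008 -0.0001] F [ 0.4 -0.8 -1.4] w 0.248 q6 1.13
```

View pics/w4.png

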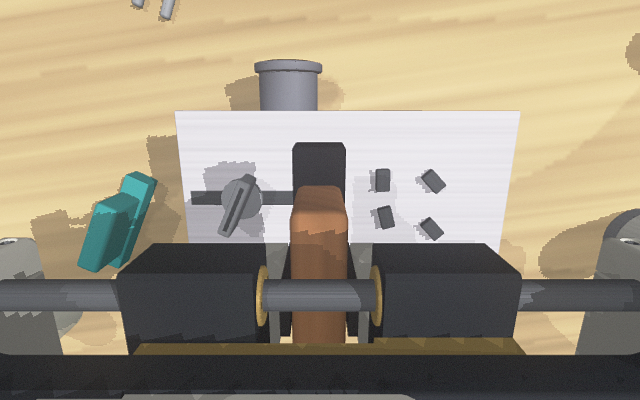

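View pics/s4.png

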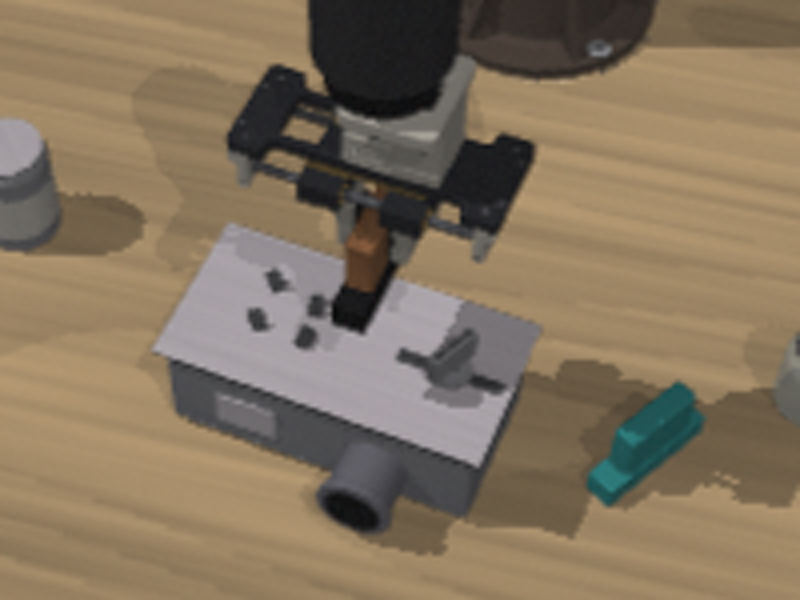

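Wrist view: cover far edge is level from (175,111) to (520,111), so the scraper is square to the cover. The chips at (383,180), (432,181), (385,217), (431,228) all lie to the right of the scraper. The wing runs from (252,178) to (228,233).

```bash
python3 -c "
from h import *
np.set_printoptions(precision=1,suppress=True)
d=snap('wrist');go(537,-33,162,-8)
crop(d['image'],170,150,140,110,5.7,'pics/w4c.png')
c=ray(d,[[175.5,111],[519.5,111]],106);print(c[:,:2]);v=c[0]-c[1];yaw=np.degrees(np.arctan2(-v[0],v[1]));print(yaw,np.hypot(*v[:2]))
a=np.radians(yaw);X=np.array([np.cos(a),np.sin(a)]);Y=np.array([-X[1],X[0]])
C=c.mean(0)[:2]-70*X;print('C',C,'fast',C+85*Y)
for z,p in((106,[[191,198],[292,198]]),(141,[[252,178],[228,233]])):
  print((ray(d,p,z)[:,:2]-C)@np.c_[X,Y])
w=ray(d,[[383,180],[432,181],[385,217],[431,228]],110)[:,:2]-C;print(w@np.c_[X,Y])
"
```

```text
t 6.75 pos [537.6 -31.2 245.3] head -7.94 tilt [-0. -0.] F [-0.1 -0.4 -1.1] w 0.250 q6 1.13
spin first 0.06 then dp cm [-0.   0.2  8.3]
[[ 621.5   68.5]
 [ 584.2 -195.8]]
-8.043658687768174 266.88430500824506
C [533.5 -53.8] fast [545.4  30.3]
[[  0.1 128.6]
 [  0.1  44.6]]
[[ 24.4  70.1]
 [-17.6  90.3]]
[[ 16.2 -29.6]
 [ 15.4 -69.2]
 [-15.3 -32.9]
 [-25.  -72.1]]
```

View pics/w4c.png

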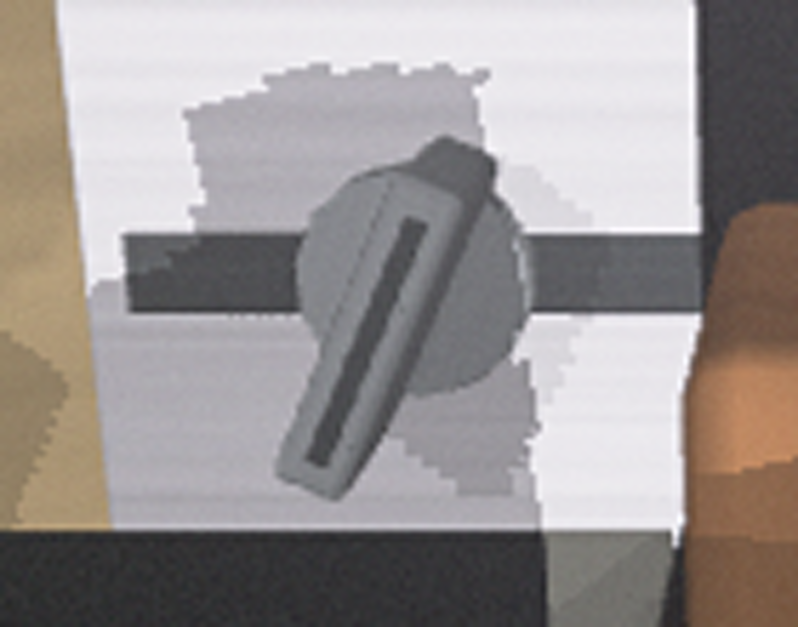

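Emit:
{"op": "send_rows", "data": {"plan": [{"dp": [0, 0.2, 1.5], "spin": 0, "hand": -1}, {"dp": [0, 0, 2], "spin": 0, "hand": -1}, {"dp": [0, 0, 2], "spin": 0, "hand": -1}, {"dp": [0, 0, 1.5], "spin": 0, "hand": -1}, {"dp": [0, 0, 0.8], "spin": 0, "hand": -1}, {"dp": [0, 0, 0.4], "spin": 0, "hand": -1}, {"dp": [0, 0, 0.2], "spin": 0, "hand": -1}, {"dp": [0, 0, 0.1], "spin": 0, "hand": -1}, {"dp": [0, 0, 0], "spin": 0, "hand": -1}, {"dp": [0, 0, 0], "spin": 0, "hand": -1}]}}

```text
time_s: 7.58
position: [537.8, -33.8, 161.4]
eef_rot: [-3.134, 0.219, -0.002]
contact_force: [-0.1, 0.0, -0.6]
gripper_width: 0.251
```

```bash
python3 -c "
from h import *
go(538,-33,158,-8)
d=snap('scene');crop(d['image'],280,130,120,90,6,'pics/s5.png');go()
d=snap('wrist','pics/w5.png');go();
"
```

```text
t 7.58 pos [537.8 -33.8 161.4] head -7.99 tilt [0.0014 0.0003] F [-0.1  0.  -0.6] w 0.251 q6 1.13
spin first 0.01 then dp cm [ 0.01 -0.08  0.34]
t 7.63 pos [537.8 -33.8 161.3] head -7.99 tilt [0.0013 0.0003] F [ 0.2 -0.5 -1.3] w 0.248 q6 1.13
t 7.68 pos [537.7 -33.9 161.2] head -7.99 tilt [0.0012 0.0002] F [-0.7 -0.5 -1.4] w 0.250 q6 1.13
```

View pics/s5.png

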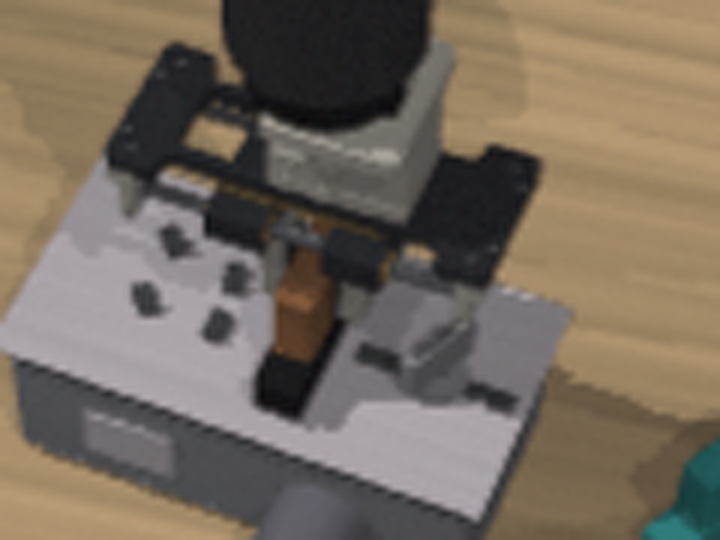

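View pics/w5.png

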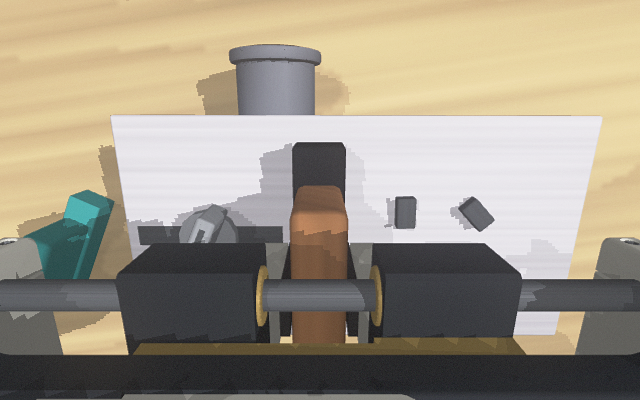

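The scraper hovers over the cover with a small shadow gap, and the chips are on its -y side. I lower it slightly.

Emit:
{"op": "send_rows", "data": {"plan": [{"dp": [0, 0, 0.15], "spin": 0, "hand": -1}, {"dp": [0, 0, 0.1], "spin": 0, "hand": -1}, {"dp": [0, 0, 0], "spin": 0, "hand": -1}, {"dp": [0, 0, 0], "spin": 0, "hand": -1}, {"dp": [0, 0, 0], "spin": 0, "hand": -1}, {"dp": [0, 0, 0], "spin": 0, "hand": -1}]}}

```text
time_s: 8.18
position: [537.4, -33.9, 158.1]
eef_rot: [3.134, -0.219, 0.0]
contact_force: [0.3, -1.1, -1.0]
gripper_width: 0.25
```

```bash
python3 -c "
from h import *
go(538,-33,158,-8)
d=snap('scene');crop(d['image'],280,130,120,90,6,'pics/s6.png');go()
C=np.array([534.2,-54]);a=np.radians(-8);Y=np.array([-np.sin(a),np.cos(a)])
g=C-165*Y+4*np.array([Y[1],-Y[0]]);go(g[0],g[1],158,-8)
"
```

```text
t 8.18 pos [537.4 -33.9 158.1] head -8.00 tilt [ 0. -0.] F [ 0.3 -1.1 -1. ] w 0.250 q6 1.13
spin first 0.00 then dp cm [ 0.05 -0.1   0.01]
t 8.23 pos [537.4 -33.9 158.1] head -7.99 tilt [-0. -0.] F [-0.8 -0.2 -1.9] w 0.247 q6 1.13
t 8.23 pos [537.4 -33.9 158.1] head -7.99 tilt [-0. -0.] F [-0.8 -0.2 -1.9] w 0.247 q6 1.13
spin first 0.01 then dp cm [3.700e-01 1.853e+01 1.000e-02]
```

View pics/s6.png

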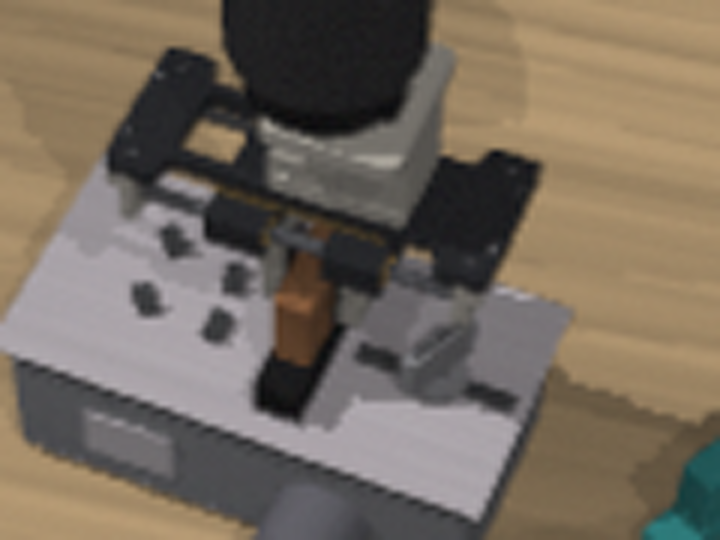

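Emit:
{"op": "send_rows", "data": {"plan": [{"dp": [0, 0.4, 0], "spin": 0, "hand": -1}, {"dp": [0, 0.7, 0], "spin": 0, "hand": -1}, {"dp": [0, 0.7, 0], "spin": 0, "hand": -1}, {"dp": [0, 0.7, 0], "spin": 0, "hand": -1}, {"dp": [0, 0.7, 0], "spin": 0, "hand": -1}, {"dp": [0, 0.7, 0], "spin": 0, "hand": -1}, {"dp": [0, 0.7, 0], "spin": 0, "hand": -1}, {"dp": [0, 0.7, 0], "spin": 0, "hand": -1}, {"dp": [0, 0.7, 0], "spin": 0, "hand": -1}, {"dp": [0, 0.7, 0], "spin": 0, "hand": -1}, {"dp": [0, 0.7, 0], "spin": 0, "hand": -1}, {"dp": [0, 0.7, 0], "spin": 0, "hand": -1}]}}

```text
time_s: 9.23
position: [526.0, -114.9, 158.1]
eef_rot: [3.134, -0.219, -0.0]
contact_force: [0.3, 0.4, -1.0]
gripper_width: 0.248
```

```bash
python3 -c "
from h import *
d=snap('scene');crop(d['image'],270,130,120,90,6,'pics/s7.png')
d=snap('wrist','pics/w7.png')
C=np.array([534.2,-54]);a=np.radians(-8);Y=np.array([-np.sin(a),np.cos(a)])
g=C-165*Y+4*np.array([Y[1],-Y[0]]);go(g[0],g[1],158,-8)
"
```

```text
t 9.33 pos [ 525.8 -115.1  158. ] head -8.05 tilt [-0.0002 -0.0001] F [-0.  -0.  -1.1] w 0.247 q6 1.28
spin first -0.05 then dp cm [ 0.38 10.33  0.  ]
```

View pics/s7.png

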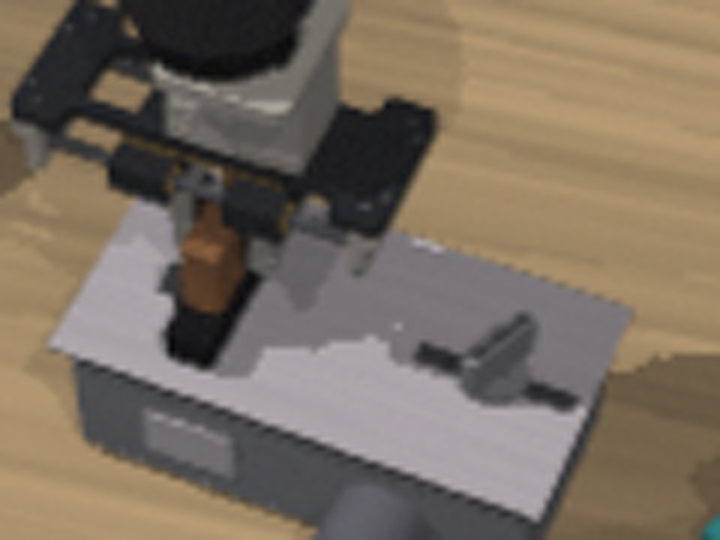

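View pics/w7.png

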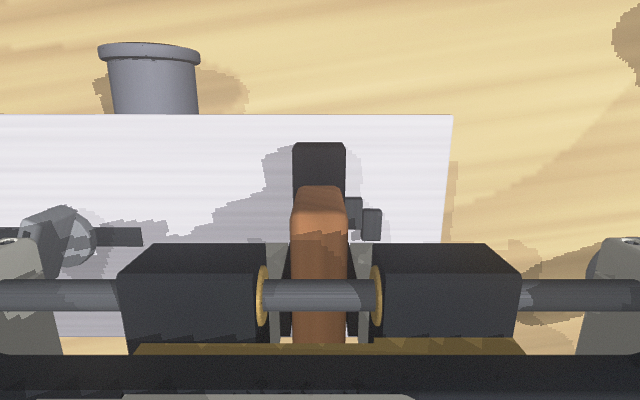

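Chips are being pushed ahead of the foot (wrist (352,213), (372,224)) and none are left behind. Continue over the edge.

Emit:
{"op": "send_rows", "data": {"plan": [{"dp": [0, 0.6, 0], "spin": 0, "hand": -1}, {"dp": [0, 0.8, 0], "spin": 0, "hand": -1}, {"dp": [0, 0.8, 0], "spin": 0, "hand": -1}, {"dp": [0, 0.8, 0], "spin": 0, "hand": -1}, {"dp": [0, 0.8, 0], "spin": 0, "hand": -1}, {"dp": [0, 0.8, 0], "spin": 0, "hand": -1}, {"dp": [0, 0.8, 0], "spin": 0, "hand": -1}, {"dp": [0, 0.8, 0], "spin": 0, "hand": -1}, {"dp": [0, 0.8, 0], "spin": 0, "hand": -1}, {"dp": [0, 0.8, 0], "spin": 0, "hand": -1}, {"dp": [0, 0.8, 0], "spin": 0, "hand": -1}, {"dp": [0, 0.8, 0], "spin": 0, "hand": -1}]}}

```text
time_s: 10.33
position: [512.9, -208.1, 158.1]
eef_rot: [3.134, -0.219, -0.0]
contact_force: [-1.1, -0.1, -0.6]
gripper_width: 0.249
```

Emit:
{"op": "send_rows", "data": {"plan": [{"dp": [0, 0.8, 0], "spin": 0, "hand": -1}, {"dp": [0, 0, 0], "spin": 0, "hand": -1}, {"dp": [0, 0, 0], "spin": 0, "hand": -1}, {"dp": [0, 0, 0], "spin": 0, "hand": -1}]}}

```text
time_s: 10.67
position: [511.8, -215.2, 158.0]
eef_rot: [-3.134, 0.22, 0.0]
contact_force: [0.1, -0.1, -0.6]
gripper_width: 0.249
```

```bash
python3 -c "
from h import *
d=snap('scene');crop(d['image'],220,100,180,130,4.4,'pics/s8.png')
d=snap('wrist','pics/w8.png')
t=snap('top');crop(t['image'],240,160,200,140,4,'pics/t8.png')
go(540,-180,250,-8)
"
```

```text
t 10.82 pos [ 512.  -214.9  158.1] head -7.97 tilt [0.0001 0.    ] F [ 0.7  1.1 -0.8] w 0.251 q6 1.48
spin first 0.03 then dp cm [ 2.29 -3.84 -9.19]
```

View pics/s8.png

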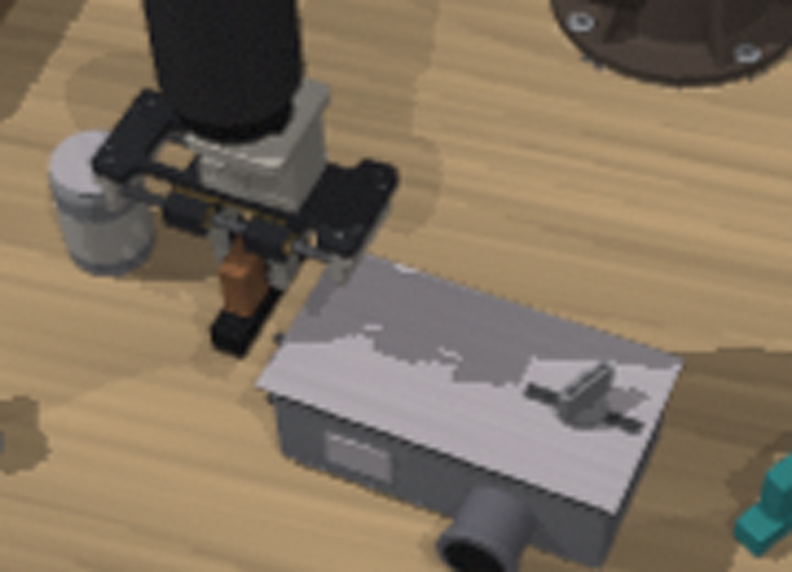

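View pics/w8.png

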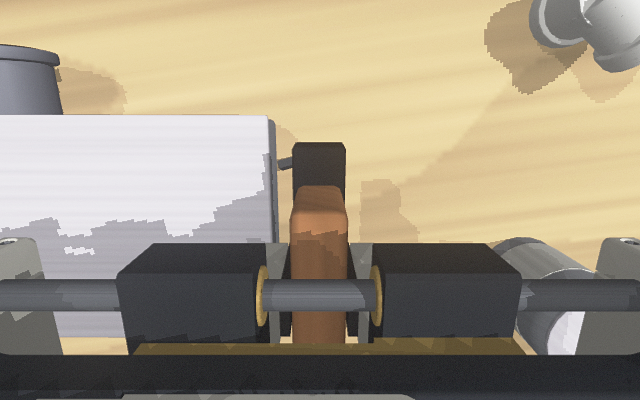

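View pics/t8.png

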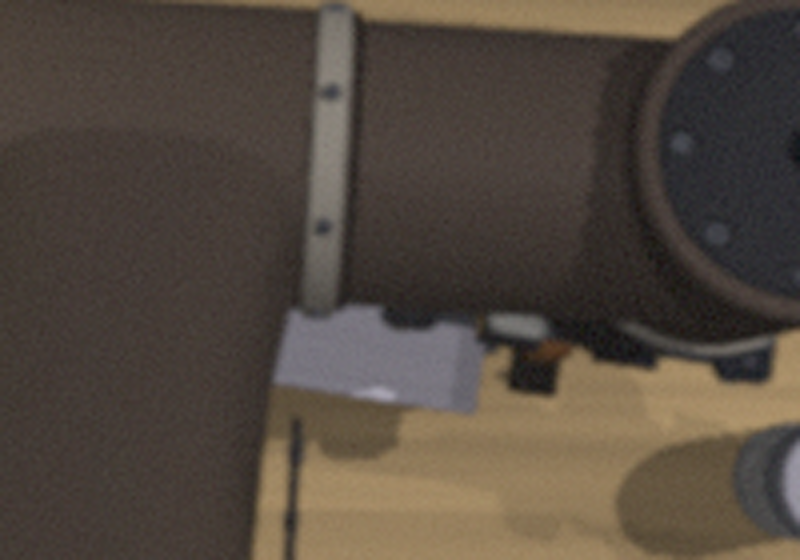

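The cover's flat part looks clear. One dark thing at wrist (286,163) could be a chip on the bench or one caught at the edge, so I raise the scraper and look again.

Emit:
{"op": "send_rows", "data": {"plan": [{"dp": [0, 0, -1.5], "spin": 0, "hand": -1}, {"dp": [0, 0, -3], "spin": 0, "hand": -1}, {"dp": [0, 0, -3], "spin": 0, "hand": -1}, {"dp": [0, 0, -1.5], "spin": 0, "hand": -1}, {"dp": [0, 1.5, 0], "spin": 0, "hand": -1}, {"dp": [0, 0, 0], "spin": 0, "hand": -1}, {"dp": [0, 0, 0], "spin": 0, "hand": -1}]}}

```text
time_s: 11.4
position: [509.6, -229.9, 248.0]
eef_rot: [-3.134, 0.22, -0.0]
contact_force: [0.2, -0.2, -1.7]
gripper_width: 0.249
```

```bash
python3 -c "
from h import *
d=snap('scene');crop(d['image'],230,130,130,95,6,'pics/s9.png')
d=snap('wrist','pics/w9.png');go()
"
```

```text
t 11.50 pos [ 509.5 -229.6  247.4] head -8.00 tilt [-0.0011  0.0003] F [-0.4  0.6 -1.2] w 0.249 q6 1.50
```

View pics/s9.png

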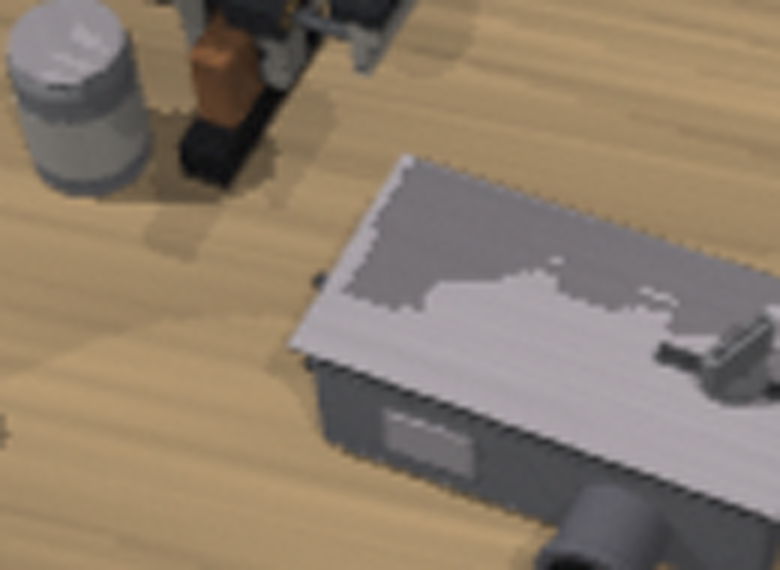

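View pics/w9.png

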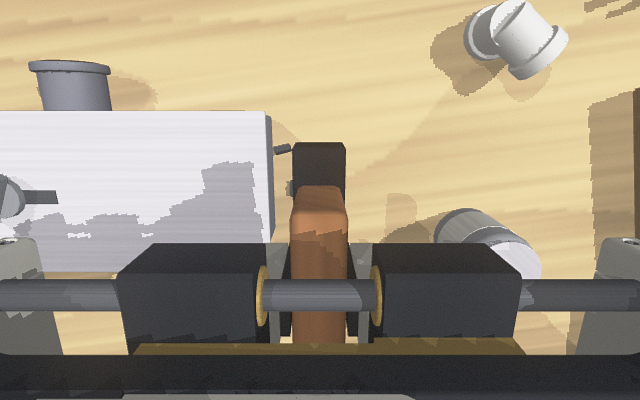

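```bash
python3 -c "
from h import *
d=snap('wrist');s=snap('scene')
for z in (3.5,50,100): print(z,ray(d,[[282,149],[291,187]],z)[:,:2].round(0).tolist(),ray(s,[[282.9,176.5]],z)[:,:2].round(0).tolist())
go(591,304,245,13.2)
"
```

```text
3.5 [[541.0, -194.0], [498.0, -197.0]] [[470.0, -225.0]]
50 [[546.0, -199.0], [508.0, -202.0]] [[503.0, -210.0]]
100 [[552.0, -206.0], [519.0, -208.0]] [[539.0, -194.0]]
t 11.60 pos [ 509.6 -229.6  247.5] head -7.98 tilt [-0.0011  0.0002] F [-0.6 -0.6 -1.5] w 0.249 q6 1.50
spin first -21.18 then dp cm [ 20.11 -50.09   0.25]
```

Emit:
{"op": "send_rows", "data": {"plan": [{"dp": [0, 0, 0], "spin": -5.3, "hand": -1}, {"dp": [0, 0, 0], "spin": -5.3, "hand": -1}, {"dp": [0, 0, 0], "spin": -5.3, "hand": -1}, {"dp": [0, 0, 0], "spin": -5.3, "hand": -1}, {"dp": [0.6, -1.6, 0], "spin": 0, "hand": -1}, {"dp": [1.2, -3, 0], "spin": 0, "hand": -1}, {"dp": [1.2, -3, 0], "spin": 0, "hand": -1}, {"dp": [1.2, -3, 0], "spin": 0, "hand": -1}, {"dp": [1.2, -3, 0], "spin": 0, "hand": -1}, {"dp": [1.2, -3, 0], "spin": 0, "hand": -1}, {"dp": [1.2, -3, 0], "spin": 0, "hand": -1}, {"dp": [1.2, -3, 0], "spin": 0, "hand": -1}]}}

```text
time_s: 12.6
position: [545.6, 12.5, 247.8]
eef_rot: [3.121, 0.362, -0.001]
contact_force: [0.5, 0.4, -1.4]
gripper_width: 0.253
```

Emit:
{"op": "send_rows", "data": {"plan": [{"dp": [1.2, -3, 0], "spin": 0, "hand": -1}, {"dp": [1.2, -3, 0], "spin": 0, "hand": -1}, {"dp": [1.2, -3, 0], "spin": 0, "hand": -1}, {"dp": [1.2, -3, 0], "spin": 0, "hand": -1}, {"dp": [1.2, -3, 0], "spin": 0, "hand": -1}, {"dp": [1.2, -3, 0], "spin": 0, "hand": -1}, {"dp": [1.2, -3, 0], "spin": 0, "hand": -1}, {"dp": [1.2, -3, 0], "spin": 0, "hand": -1}, {"dp": [1.2, -3, 0], "spin": 0, "hand": -1}, {"dp": [0.3, -0.5, 0], "spin": 0, "hand": -1}, {"dp": [0, 0, 0], "spin": 0, "hand": -1}, {"dp": [0, 0, 0], "spin": 0, "hand": -1}]}}

```text
time_s: 13.6
position: [590.5, 303.9, 247.1]
eef_rot: [3.12, 0.363, -0.002]
contact_force: [-0.4, -0.0, -1.3]
gripper_width: 0.252
```

```bash
python3 -c "
from h import *
go(591,304,51,13.2)
t=snap('top');crop(t['image'],230,160,240,150,3.3,'pics/t10.png')
go(591,304,51,13.2)
"
```

```text
t 13.60 pos [590.5 303.9 247.1] head 13.27 tilt [-0.0013 -0.0012] F [-0.4 -0.  -1.3] w 0.252 q6 1.03
spin first 0.07 then dp cm [ 0.05  0.   19.61]
t 13.65 pos [590.6 303.2 247.5] head 13.22 tilt [-0.001  -0.0009] F [-0.1 -1.  -1.2] w 0.252 q6 1.03
spin first 0.02 then dp cm [ 0.05 -0.07 19.65]
```

View pics/t10.png

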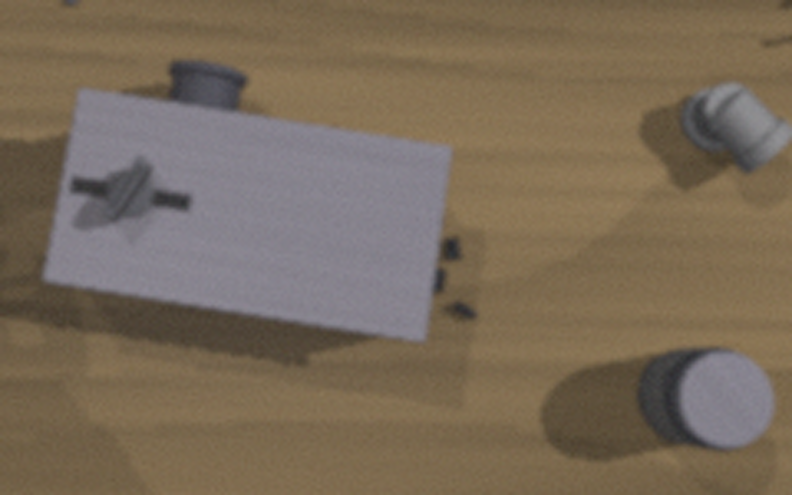

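The cover is clean from above. Three dark chips show on the bench at t10 (452,248), (438,280), (460,310); I'll account for the fourth later. Now I set the scraper down.

Emit:
{"op": "send_rows", "data": {"plan": [{"dp": [0, 0, 1.5], "spin": 0, "hand": -1}, {"dp": [0, 0, 3], "spin": 0, "hand": -1}, {"dp": [0, 0, 3], "spin": 0, "hand": -1}, {"dp": [0, 0, 3], "spin": 0, "hand": -1}, {"dp": [0, 0, 3], "spin": 0, "hand": -1}, {"dp": [0, 0, 2.5], "spin": 0, "hand": -1}, {"dp": [0, 0, 1.5], "spin": 0, "hand": -1}, {"dp": [0, 0, 1], "spin": 0, "hand": -1}, {"dp": [0, 0, 0.5], "spin": 0, "hand": -1}, {"dp": [0, 0, 0.3], "spin": 0, "hand": -1}, {"dp": [0, 0, 0], "spin": 0, "hand": -1}, {"dp": [0, 0, 0], "spin": 0, "hand": -1}]}}

```text
time_s: 14.65
position: [591.6, 303.9, 56.3]
eef_rot: [-3.12, -0.361, -0.002]
contact_force: [-0.2, 0.7, -0.5]
gripper_width: 0.253
```

Emit:
{"op": "send_rows", "data": {"plan": [{"dp": [0, 0, 0], "spin": 0, "hand": -1}, {"dp": [0, 0, 0], "spin": 0, "hand": -1}, {"dp": [0, 0, 0], "spin": 0, "hand": -1}]}}

```text
time_s: 14.9
position: [591.3, 303.9, 55.8]
eef_rot: [-3.12, -0.361, -0.001]
contact_force: [-0.7, 0.0, 0.3]
gripper_width: 0.251
```

```bash
python3 -c "
from h import *
go(591,304,50.3,13.2)
t=snap('top')
print(proj(t,[[541,-194,3.5],[498,-197,3.5]]))
go()
"
```

```text
t 14.90 pos [591.3 303.9  55.8] head 13.21 tilt [0.0009 0.0007] F [-0.7  0.   0.3] w 0.251 q6 1.03
spin first 0.01 then dp cm [-0.03 -0.01  0.55]
[[359.18692181 227.19775344]
 [360.37031865 243.87008237]]
t 14.95 pos [591.2 303.9  55.6] head 13.21 tilt [0.0007 0.0006] F [-0.8 -0.  -1.6] w 0.249 q6 1.03
```

The wrist-seen chip at (541,-194) projects to under the cover edge in the top view, so it is the fourth: all four are on the bench.

Emit:
{"op": "send_rows", "data": {"plan": [{"dp": [0, 0, 0.2], "spin": 0, "hand": -1}, {"dp": [0, 0, 0.15], "spin": 0, "hand": -1}, {"dp": [0, 0, 0.05], "spin": 0, "hand": -1}, {"dp": [0, 0, 0], "spin": 0, "hand": -1}, {"dp": [0, 0, 0], "spin": 0, "hand": -1}, {"dp": [0, 0, 0], "spin": 0, "hand": -1}]}}

```text
time_s: 15.45
position: [591.1, 303.7, 51.0]
eef_rot: [3.121, 0.361, -0.0]
contact_force: [0.3, -0.1, -1.0]
gripper_width: 0.248
```

```bash
python3 -c "
from h import *
go(591,304,50.3,13.2)"
```

```text
t 15.45 pos [591.1 303.7  51. ] head 13.21 tilt [-0. -0.] F [ 0.3 -0.1 -1. ] w 0.248 q6 1.03
spin first 0.01 then dp cm [ 0.   -0.03  0.07]
```

Emit:
{"op": "send_rows", "data": {"plan": [{"dp": [0, 0, 0.06], "spin": 0, "hand": -1}, {"dp": [0, 0, 0], "spin": 0, "hand": -1}, {"dp": [0, 0, 0.05], "spin": 0, "hand": -1}, {"dp": [0, 0, 0], "spin": 0, "hand": -1}, {"dp": [0, 0, 0], "spin": 0, "hand": -1}]}}

```text
time_s: 15.87
position: [591.1, 303.7, 50.4]
eef_rot: [-3.121, -0.361, -0.0]
contact_force: [-1.8, -1.1, 4.7]
gripper_width: 0.253
```

```bash
python3 -c "
from h import *
go(591,304,50.3,13.2)
d=snap('scene');go()"
```

```text
t 15.87 pos [591.1 303.7  50.4] head 13.21 tilt [0.0003 0.0001] F [-1.8 -1.1  4.7] w 0.253 q6 1.03
spin first 0.01 then dp cm [-0.   -0.03  0.01]
t 15.92 pos [591.1 303.7  50.4] head 13.21 tilt [0.0003 0.0001] F [-2.5 -1.7  5.8] w 0.250 q6 1.03
```

Contact with the bench (5–6 N). Release gently and rise.

Emit:
{"op": "send_rows", "data": {"plan": [{"dp": [0, 0, -0.04], "spin": 0, "hand": -1}, {"dp": [0, 0, 0], "spin": 0, "hand": 0.2}, {"dp": [0, 0, 0], "spin": 0, "hand": 1}, {"dp": [0, 0, 0], "spin": 0, "hand": 1}, {"dp": [0, 0, 0], "spin": 0, "hand": 1}, {"dp": [0, 0, 0], "spin": 0, "hand": 1}, {"dp": [0, 0, 0], "spin": 0, "hand": 1}, {"dp": [0, 0, -1], "spin": 0, "hand": 1}, {"dp": [0, 0, -3], "spin": 0, "hand": 1}, {"dp": [0, 0, -3], "spin": 0, "hand": 1}, {"dp": [0, 0, -3], "spin": 0, "hand": 1}, {"dp": [0, 0, -3], "spin": 0, "hand": 1}]}}

```text
time_s: 16.92
position: [591.0, 303.5, 182.7]
eef_rot: [-3.121, -0.361, -0.001]
contact_force: [0.3, 1.1, -0.1]
gripper_width: 0.984
```

Emit:
{"op": "send_rows", "data": {"plan": [{"dp": [0, 0, -3], "spin": 0, "hand": 1}, {"dp": [0, 0, -3], "spin": 0, "hand": 1}, {"dp": [0, 0, -1], "spin": 0, "hand": 1}, {"dp": [0, 0, 0], "spin": 0, "hand": 1}, {"dp": [0, 0, 0], "spin": 0, "hand": 1}]}}

```text
time_s: 17.33
position: [591.0, 303.8, 251.5]
eef_rot: [-3.119, -0.361, -0.002]
contact_force: [0.7, 0.6, -1.3]
gripper_width: 1.001
```

```bash
python3 -c "
from h import *
d=snap('wrist','pics/w11.png')
go(546,30,245,-28)
"
```

```text
t 17.38 pos [590.6 303.5 250.2] head 13.19 tilt [-0.0005  0.0001] F [-0.1 -0.  -0.6] w 1.000 q6 1.03
spin first 41.19 then dp cm [ 8.9  26.24  0.52]
```

View pics/w11.png

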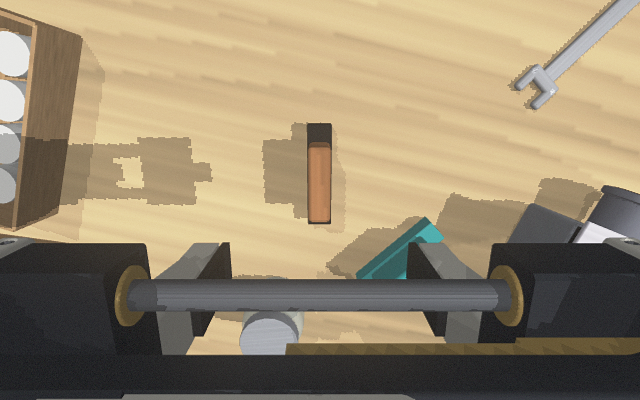

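The scraper stands upright at wrist (319,180). Next I move to view the fastener.

```bash
python3 -c "
from h import *
go(480,40,230,-8)
"
```

```text
t 17.38 pos [590.6 303.5 250.2] head 13.19 tilt [-0.0005  0.0001] F [-0.1 -0.  -0.6] w 1.000 q6 1.03
spin first 21.19 then dp cm [-7.28 27.63  2.02]
```

Emit:
{"op": "send_rows", "data": {"plan": [{"dp": [0, 0, 0], "spin": 5.3, "hand": 1}, {"dp": [0, 0, 0], "spin": 5.3, "hand": 1}, {"dp": [0, 0, 0], "spin": 5.3, "hand": 1}, {"dp": [0, 0, 0], "spin": 5.3, "hand": 1}, {"dp": [-0.9, 3.4, 0.2], "spin": 0, "hand": 1}, {"dp": [-0.9, 3.4, 0.2], "spin": 0, "hand": 1}, {"dp": [-0.9, 3.4, 0.2], "spin": 0, "hand": 1}, {"dp": [-0.9, 3.4, 0.2], "spin": 0, "hand": 1}, {"dp": [-0.9, 3.4, 0.2], "spin": 0, "hand": 1}, {"dp": [-0.9, 3.4, 0.2], "spin": 0, "hand": 1}, {"dp": [-0.9, 3.4, 0.2], "spin": 0, "hand": 1}, {"dp": [-0.9, 3.4, 0.2], "spin": 0, "hand": 1}]}}

```text
time_s: 18.38
position: [480.2, 42.6, 233.0]
eef_rot: [3.133, -0.219, -0.003]
contact_force: [0.6, -0.9, -0.1]
gripper_width: 1.003
```

Emit:
{"op": "send_rows", "data": {"plan": [{"dp": [0, 0, 0], "spin": 0, "hand": 1}, {"dp": [0, 0, 0], "spin": 0, "hand": 1}, {"dp": [0, 0, 0], "spin": 0, "hand": 1}, {"dp": [0, 0, 0], "spin": 0, "hand": 1}]}}

```text
time_s: 18.72
position: [482.1, 44.8, 233.9]
eef_rot: [3.134, -0.218, -0.001]
contact_force: [0.6, 1.0, 0.4]
gripper_width: 1.002
```

```bash
python3 -c "
from h import *
d=snap('wrist','pics/w12.png')
go(546,30,245,-28)
"
```

```text
t 18.77 pos [482.2  45.  233.9] head -7.96 tilt [-0.0008 -0.0004] F [ 0.2 -0.2 -0.1] w 1.001 q6 0.93
spin first 20.04 then dp cm [ 6.34 -1.67 -1.11]
```

View pics/w12.png

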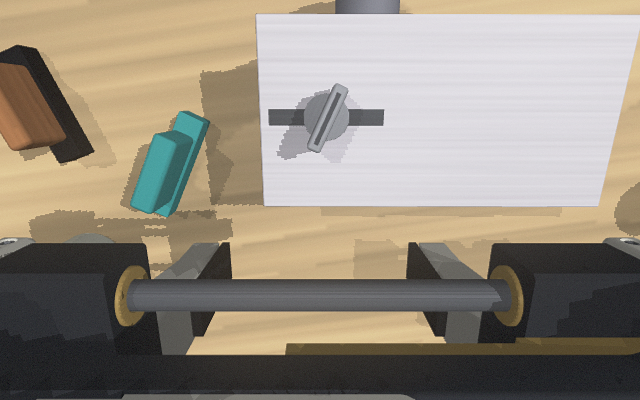

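The cover is fully clear of chips. The wing is at (327,117), and the slot line spans (268,117)–(384,117). I measure it with masks.

```bash
python3 -c "
from h import *
np.set_printoptions(precision=2,suppress=True)
d=snap('wrist');im=d['image'];g=cv2.cvtColor(im,cv2.COLOR_BGR2GRAY)
crop(im,255,70,140,100,5.7,'pics/w12c.png')
m=np.zeros_like(g);m[70:165,300:355]=1
k=((g<85)&(m>0)).astype(np.uint8)
# slot corners
x0=ray(d,[[268,117],[384,117]],106)[:,:2];print('slot',x0,np.degrees(np.arctan2(*(x0[0]-x0[1])[::-1])))
c=ray(d,[[256.5,14],[640,14],[265,206.5],[600,206.5]],106)[:,:2];print(c, np.degrees(np.arctan2(*(c[0]-c[1])[::-1])),np.degrees(np.arctan2(*(c[2]-c[3])[::-1])))
print('near -y right corner/len',np.linalg.norm(c[2]-c[3]), np.linalg.norm(c[0]-c[2]))
e=c[2]-c[3];e/=np.linalg.norm(e)
print(g[100:135:3,310:350:2])
"
```

```text
slot [[551.84  72.91]
 [539.71 -12.99]] 81.95890834099697
[[ 621.1    68.32]
 [ 583.99 -194.7 ]
 [ 483.43   87.87]
 [ 445.69 -178.89]] 81.96968864435672 81.94803190911765
near -y right corner/len 269.41506672513134 139.05358670185862
[[133 127 132 129 128 131 128 129 124 124 166 173 101  94 105 173 159 127
  203 203]
 [128 127 128 127 133 129 129 132 102 153 174 122  96  95 170 167 143 161
  201 203]
 [126 128 126 130 127 126 130 105 137 172 154  95  99 167 171 156 150 155
  182 206]
 [129 127 128 128 126 129 123 127 164 172  96  92 107 171 154 135 158 153
  150 129]
 [128 125 129 128 128 131 104 155 172 123  95  96 169 165 134 158 155 153
  152 166]
 [127 127 128 125 125 102 142 169 157  93  95 165 169 155 151 154 155 151
  155 167]
 [127 126 127 127 116 130 167 175  93  97 121 171 156 132 155 154 151 155
  155 163]
 [127 124 126 132 106 155 172 108  92  93 167 159 129 154 151 153 151 153
  155 160]
 [125 125 126  95 146 171 158  92  97 164 167 153 154 149 156 151 155 156
  151 100]
 [123 125 120 131 168 175  93  92 141 168 151 148 154 155 153 153 152 152
  161 207]
 [124 129 110 156 173  98  95  90 170 158 119 155 149 153 152 152 151 146
  193 196]
 [116  94 144 168 134  93  93 165 163 143 154 152 150 150 152 156 131 197
  202 201]]
```

View pics/w12c.png

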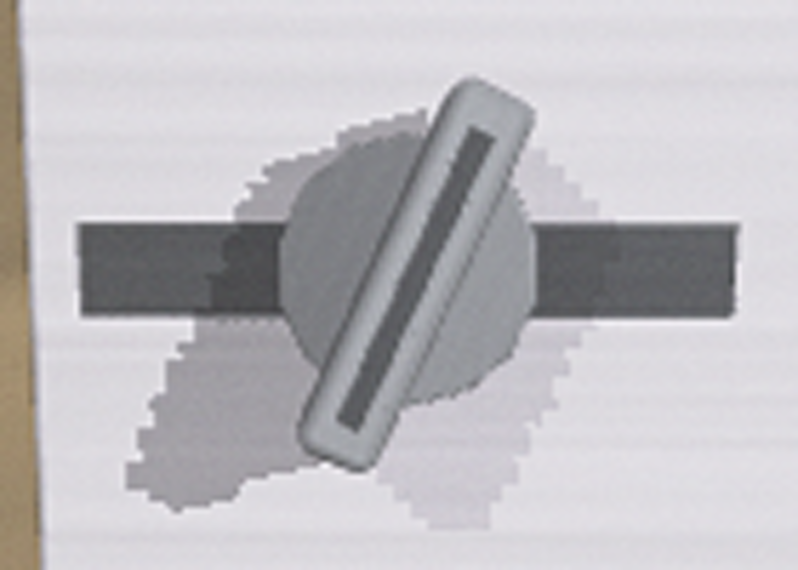

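```bash
python3 -c "
from h import *
np.set_printoptions(precision=2,suppress=True)
d=snap('wrist')
P=np.array([(482,130),(350,430)])/5.7+[255,70]-0.4
w=ray(d,P,141)[:,:2];v=w[0]-w[1];A=np.degrees(np.arctan2(v[1],v[0]));print(w,w.mean(0),A,'theta',-8.04-A)
P=np.array([(499,97),(337,452)])/5.7+[255,70]-0.4
w=ray(d,P,141)[:,:2];v=w[0]-w[1];A=np.degrees(np.arctan2(v[1],v[0]));print(w,w.mean(0),A,'theta',-8.04-A)
go(545.7,29.9,175,A)
"
```

```text
[[561.07  20.25]
 [530.17  39.59]] [545.62  29.92] -32.039559384498155 theta 23.999559384498156
[[564.28  17.94]
 [527.85  41.46]] [546.07  29.7 ] -32.84143838569496 theta 24.801438385694958
t 18.87 pos [482.1  45.  233.9] head -7.94 tilt [-0. -0.] F [0.8 0.1 0. ] w 1.001 q6 0.93
spin first 24.90 then dp cm [ 6.16 -2.18  5.89]
```

Emit:
{"op": "send_rows", "data": {"plan": [{"dp": [0, 0, 0], "spin": 6.1, "hand": 1}, {"dp": [0, 0, 0], "spin": 6.1, "hand": 1}, {"dp": [0, 0, 0], "spin": 6.1, "hand": 1}, {"dp": [0, 0, 0], "spin": 6.1, "hand": 1}, {"dp": [1.5, -0.5, 0], "spin": 0, "hand": 1}, {"dp": [2.6, -0.9, 0], "spin": 0, "hand": 1}, {"dp": [2, -0.8, 0], "spin": 0, "hand": 1}, {"dp": [0, 0, 1.5], "spin": 0, "hand": 1}, {"dp": [0, 0, 2.5], "spin": 0, "hand": 1}, {"dp": [0, 0, 1.5], "spin": 0, "hand": 1}, {"dp": [0, 0, 0], "spin": 0, "hand": 1}, {"dp": [0, 0, 0], "spin": 0, "hand": 1}]}}

```text
time_s: 19.87
position: [545.1, 30.4, 178.8]
eef_rot: [3.016, -0.875, -0.002]
contact_force: [-0.3, 0.3, 0.2]
gripper_width: 0.998
```

```bash
python3 -c "
from h import *
d=snap('wrist','pics/w13.png');d=snap('wrist')
go(545.7,29.9,136,-32.3)
"
```

```text
t 19.97 pos [546.   30.7 180.4] head -32.35 tilt [0.0014 0.    ] F [-0.5 -0.1  0. ] w 0.999 q6 0.59
spin first -0.05 then dp cm [0.01 0.08 4.44]
```

View pics/w13.png

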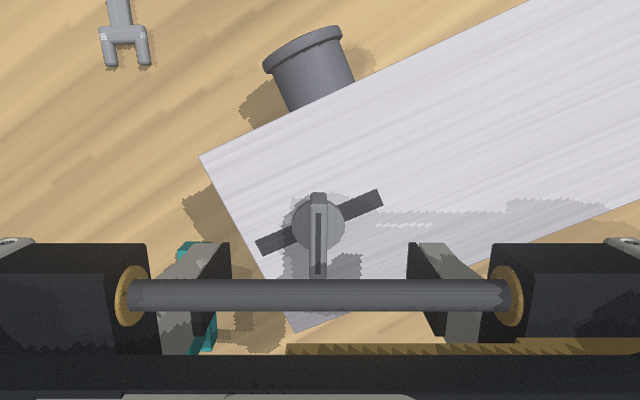

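The wing is aligned with the tool (vertical at column 318). Descend and grip.

Emit:
{"op": "send_rows", "data": {"plan": [{"dp": [0, 0.06, 1.5], "spin": 0, "hand": 1}, {"dp": [0, 0, 1.5], "spin": 0, "hand": 1}, {"dp": [0, 0, 0.8], "spin": 0, "hand": 1}, {"dp": [0, 0, 0.3], "spin": 0, "hand": 1}, {"dp": [0, 0, 0], "spin": 0, "hand": 1}, {"dp": [0, 0, 0], "spin": 0, "hand": 1}, {"dp": [0, 0, 0], "spin": 0, "hand": 1}]}}

```text
time_s: 20.55
position: [545.5, 29.9, 139.4]
eef_rot: [-3.016, 0.876, -0.002]
contact_force: [-0.3, 1.0, -0.4]
gripper_width: 1.001
```

```bash
python3 -c "
from h import *
d=snap('wrist');d=snap('wrist')
go(545.7,29.9,135.5,-32.3)
"
```

```text
t 20.65 pos [545.4  29.9 139.2] head -32.39 tilt [0.0013 0.0004] F [-0.1  0.5  0. ] w 1.003 q6 0.59
spin first -0.09 then dp cm [ 0.03 -0.02  0.37]
```

Emit:
{"op": "send_rows", "data": {"plan": [{"dp": [0.02, 0, 0.25], "spin": 0, "hand": 1}, {"dp": [0, 0, 0], "spin": 0, "hand": -1}, {"dp": [0, 0, 0], "spin": 0, "hand": -1}, {"dp": [0, 0, 0], "spin": 0, "hand": -1}, {"dp": [0, 0, 0], "spin": 0, "hand": -1}, {"dp": [0, 0, 0], "spin": 0, "hand": -1}, {"dp": [0, 0, 0], "spin": 0, "hand": -1}, {"dp": [0, 0, 0], "spin": 0, "hand": -1}, {"dp": [0, 0, 0], "spin": 0, "hand": -1}, {"dp": [0, 0, 0], "spin": 0, "hand": -1}, {"dp": [0, 0, 0], "spin": 0, "hand": -1}, {"dp": [0, 0, 0], "spin": 0, "hand": -1}], "force": 25}}

```text
time_s: 21.65
position: [545.1, 29.6, 135.9]
eef_rot: [3.017, -0.876, -0.0]
contact_force: [0.1, -0.2, 0.5]
gripper_width: 0.226
```

Emit:
{"op": "send_rows", "data": {"plan": [{"dp": [0, 0, 0], "spin": 0, "hand": -1}, {"dp": [0, 0, 0], "spin": 0, "hand": -1}, {"dp": [0, 0, 0], "spin": 0, "hand": -1}, {"dp": [0, 0, 0], "spin": 0, "hand": -1}]}}

```text
time_s: 21.98
position: [545.7, 30.4, 135.9]
eef_rot: [-3.015, 0.876, -0.001]
contact_force: [2.4, 5.8, -1.6]
gripper_width: 0.112
```

```bash
python3 -c "
from h import *
go(545.7,29.9,135.5,-98.0)
"
```

```text
t 21.98 pos [545.7  30.4 135.9] head -32.39 tilt [0.0013 0.0012] F [ 2.4  5.8 -1.6] w 0.112 q6 0.59
spin first 65.61 then dp cm [ 0.05 -0.01  0.04]
```

Emit:
{"op": "send_rows", "data": {"plan": [{"dp": [0, -0.04, 0], "spin": 3, "hand": -1}, {"dp": [0, 0, 0], "spin": 5, "hand": -1}, {"dp": [0, 0, 0], "spin": 5, "hand": -1}, {"dp": [0, 0, 0], "spin": 5, "hand": -1}, {"dp": [0, 0, 0], "spin": 5, "hand": -1}, {"dp": [0, 0, 0], "spin": 5, "hand": -1}, {"dp": [0, 0, 0], "spin": 5, "hand": -1}, {"dp": [0, 0, 0], "spin": 5, "hand": -1}, {"dp": [0, 0, 0], "spin": 5, "hand": -1}, {"dp": [0, 0, 0], "spin": 5, "hand": -1}, {"dp": [0, 0, 0], "spin": 5, "hand": -1}, {"dp": [0, 0, 0], "spin": 5, "hand": -1}]}}

```text
time_s: 22.98
position: [545.9, 30.6, 135.9]
eef_rot: [-2.208, 2.232, -0.0]
contact_force: [2.5, 4.8, -2.3]
gripper_width: 0.11
```

Emit:
{"op": "send_rows", "data": {"plan": [{"dp": [0, 0, 0], "spin": 4, "hand": -1}, {"dp": [0, 0, 0], "spin": 3, "hand": -1}, {"dp": [0, 0, 0], "spin": 0.6, "hand": -1}, {"dp": [0, 0, 0], "spin": 0, "hand": -1}, {"dp": [0, 0, 0], "spin": 0, "hand": -1}, {"dp": [0, 0, 0], "spin": 0, "hand": -1}]}}

```text
time_s: 23.48
position: [545.9, 30.6, 135.9]
eef_rot: [-2.062, 2.368, -0.0]
contact_force: [2.4, 4.2, -2.4]
gripper_width: 0.109
```

```bash
python3 -c "
from h import *
d=snap('wrist','pics/w14.png');d=snap('wrist')
go(545.7,29.9,135.5,-98.0)
"
```

```text
t 23.58 pos [545.9  30.6 135.9] head -97.91 tilt [0.0012 0.0009] F [ 3.9  5.2 -2.8] w 0.115 q6 -0.55
spin first 0.09 then dp cm [0.07 0.01 0.04]
```

View pics/w14.png

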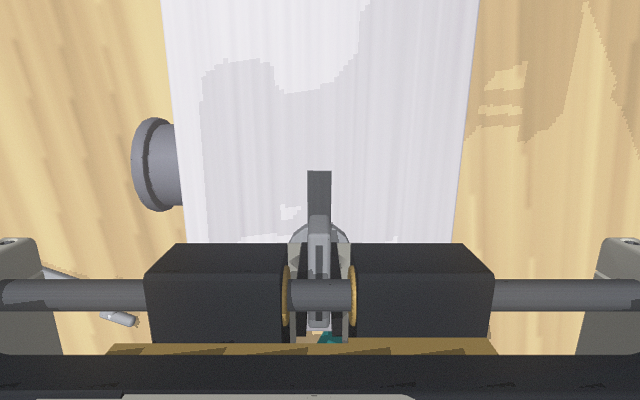

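The wing lies over the slot line (both at column about 319). Release and rise to check.

Emit:
{"op": "send_rows", "data": {"plan": [{"dp": [0, 0, 0], "spin": 0.1, "hand": 0}, {"dp": [0, 0, 0], "spin": 0, "hand": 0.3}, {"dp": [0, 0, 0], "spin": 0, "hand": 0.6}, {"dp": [0, 0, 0], "spin": 0, "hand": 0.6}, {"dp": [0, 0, 0], "spin": 0, "hand": 0.6}, {"dp": [0, 0, -1], "spin": 0, "hand": 0.6}, {"dp": [0, 0, -2.5], "spin": 0, "hand": 0.6}, {"dp": [0, 0, -3], "spin": 0, "hand": 0.6}, {"dp": [0, 0, -2.5], "spin": 0, "hand": 0.6}, {"dp": [-2, 0, 0], "spin": 0, "hand": 0.6}, {"dp": [-3, 0, 0], "spin": 0, "hand": 0.6}, {"dp": [-2, 0, 0], "spin": 0, "hand": 0.6}]}}

```text
time_s: 24.58
position: [555.6, 100.4, 227.7]
eef_rot: [-2.057, 2.372, -0.001]
contact_force: [-0.3, 0.6, -0.5]
gripper_width: 0.797
```

Emit:
{"op": "send_rows", "data": {"plan": [{"dp": [0, 0, 0], "spin": 0, "hand": 0.6}, {"dp": [0, 0, 0], "spin": 0, "hand": 0.6}, {"dp": [0, 0, 0], "spin": 0, "hand": 0.6}, {"dp": [0, 0, 0], "spin": 0, "hand": 0.6}]}}

```text
time_s: 24.92
position: [555.0, 98.6, 226.2]
eef_rot: [2.059, -2.373, 0.0]
contact_force: [-0.4, 0.9, -0.5]
gripper_width: 0.799
```

```bash
python3 -c "
from h import *
d=snap('wrist','pics/w15.png');crop(d['image'],230,40,180,190,3.1,'pics/w15c.png')
go(545.7,29.9,135.5,-98.0)
"
```

```text
t 24.97 pos [555.   98.6 226.1] head -98.13 tilt [ 0.     -0.0001] F [ 1.   0.  -0.4] w 0.800 q6 -0.66
spin first -0.13 then dp cm [ 6.93 -0.04  9.06]
```

View pics/w15.png

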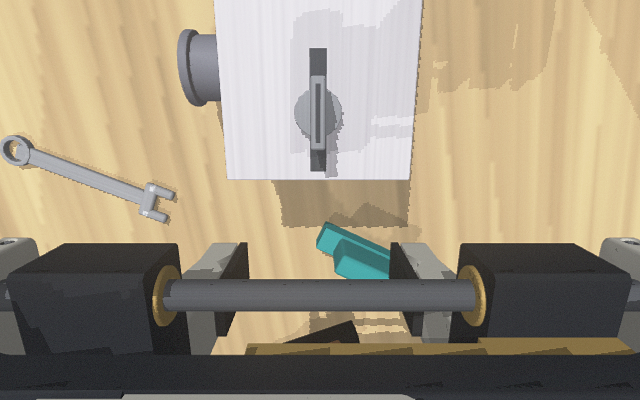

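View pics/w15c.png

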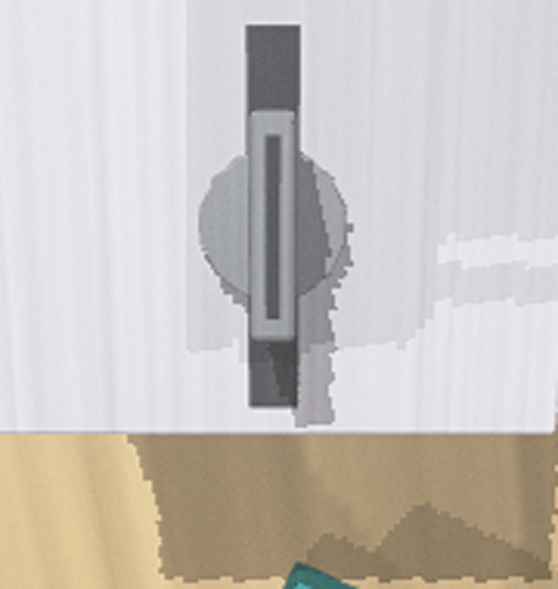

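The wing and slot line are collinear: line at crop column 273, slot 247–300 at top and 249–299 at bottom. Now I shut the fingers and move over the flat middle of the cover.

```bash
python3 -c "
from h import *
go(529.5,-84,140,-98.0)
"
```

```text
t 24.97 pos [555.   98.6 226.1] head -98.13 tilt [ 0.     -0.0001] F [ 1.   0.  -0.4] w 0.800 q6 -0.66
spin first -0.13 then dp cm [18.43 -0.02  8.61]
```

Emit:
{"op": "send_rows", "data": {"plan": [{"dp": [1.5, 0, 0], "spin": 0, "hand": -1}, {"dp": [2.6, 0, 0], "spin": 0, "hand": -1}, {"dp": [2.6, 0, 0], "spin": 0, "hand": -1}, {"dp": [2.6, 0, 0], "spin": 0, "hand": -1}, {"dp": [2.6, 0, 0], "spin": 0, "hand": -1}, {"dp": [2.6, 0, 0], "spin": 0, "hand": -1}, {"dp": [2.6, 0, 0], "spin": 0, "hand": -1}, {"dp": [1.3, 0, 0], "spin": 0, "hand": -1}, {"dp": [0, 0, 2], "spin": 0, "hand": -1}, {"dp": [0, 0, 2.5], "spin": 0, "hand": -1}, {"dp": [0, 0, 2.2], "spin": 0, "hand": -1}, {"dp": [0, 0, 1.3], "spin": 0, "hand": -1}]}}

```text
time_s: 25.97
position: [527.7, -83.8, 143.7]
eef_rot: [2.056, -2.373, -0.003]
contact_force: [0.3, -0.3, -0.2]
gripper_width: 0.012
```

Emit:
{"op": "send_rows", "data": {"plan": [{"dp": [0, 0, 0], "spin": 0, "hand": -1}, {"dp": [0, 0, 0], "spin": 0, "hand": -1}, {"dp": [0, 0, 0], "spin": 0, "hand": -1}, {"dp": [0, 0, 0], "spin": 0, "hand": -1}, {"dp": [0, 0, 0], "spin": 0, "hand": -1}]}}

```text
time_s: 26.38
position: [529.9, -82.9, 147.0]
eef_rot: [-2.058, 2.371, -0.002]
contact_force: [-0.4, -0.3, -0.0]
gripper_width: 0.004
```

```bash
python3 -c "
from h import *
go(529.5,-84,127,-98.0)
d=snap('scene');crop(d['image'],260,110,130,100,6,'pics/s16.png');go(529.5,-84,127)
"
```

```text
t 26.38 pos [529.9 -82.9 147. ] head -98.09 tilt [0.002  0.0003] F [-0.4 -0.3 -0. ] w 0.004 q6 -0.35
spin first -0.09 then dp cm [0.12 0.02 2.  ]
t 26.43 pos [529.7 -82.8 146.9] head -98.09 tilt [0.0018 0.0003] F [0.6 0.1 0.2] w 0.004 q6 -0.35
spin first -0.00 then dp cm [0.12 0.01 1.99]
```

View pics/s16.png

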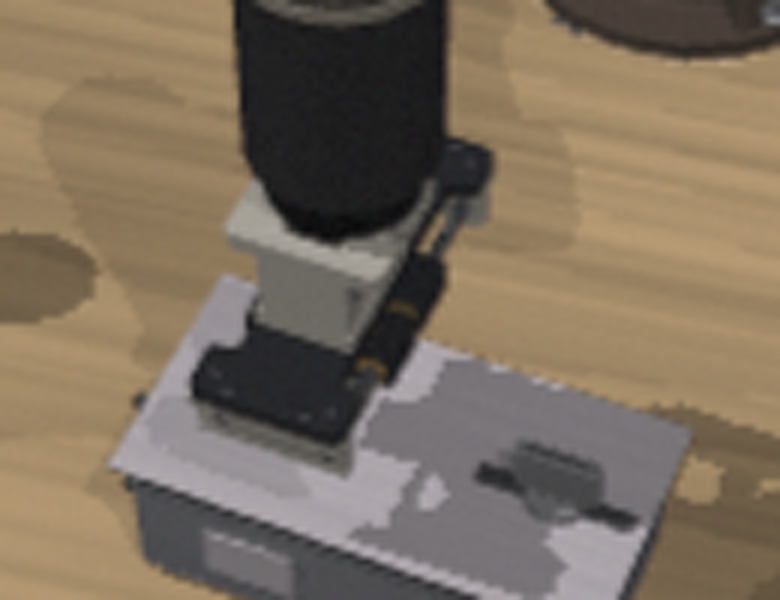

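Emit:
{"op": "send_rows", "data": {"plan": [{"dp": [0.1, 0, 0.8], "spin": 0, "hand": -1}, {"dp": [0, 0, 0.7], "spin": 0, "hand": -1}, {"dp": [0, 0, 0.3], "spin": 0, "hand": -1}, {"dp": [0, 0, 0.1], "spin": 0, "hand": -1}, {"dp": [0, 0, 0], "spin": 0, "hand": -1}, {"dp": [0, 0, 0], "spin": 0, "hand": -1}, {"dp": [0, 0, 0], "spin": 0, "hand": -1}, {"dp": [0, 0, 0], "spin": 0, "hand": -1}]}}

```text
time_s: 27.1
position: [529.2, -83.9, 127.1]
eef_rot: [-2.059, 2.372, -0.0]
contact_force: [-0.5, 0.1, -0.2]
gripper_width: 0.008
```

```bash
python3 -c "
from h import *
go()"
```

```text
t 27.10 pos [529.2 -83.9 127.1] head -98.09 tilt [0.0004 0.    ] F [-0.5  0.1 -0.2] w 0.008 q6 -0.35
```

Now press in small steps.

Emit:
{"op": "send_rows", "data": {"plan": [{"dp": [0, 0, 0.2], "spin": 0, "hand": -1}, {"dp": [0, 0, 0.2], "spin": 0, "hand": -1}, {"dp": [0, 0, 0.2], "spin": 0, "hand": -1}, {"dp": [0, 0, 0.1], "spin": 0, "hand": -1}, {"dp": [0, 0, 0], "spin": 0, "hand": -1}, {"dp": [0, 0, 0], "spin": 0, "hand": -1}, {"dp": [0, 0, 0], "spin": 0, "hand": -1}]}}

```text
time_s: 27.68
position: [529.5, -83.9, 120.8]
eef_rot: [-2.059, 2.372, -0.001]
contact_force: [-2.3, 1.4, 9.6]
gripper_width: 0.003
```

Emit:
{"op": "send_rows", "data": {"plan": [{"dp": [0, 0, 0.15], "spin": 0, "hand": -1}, {"dp": [0, 0, 0.15], "spin": 0, "hand": -1}, {"dp": [0, 0, 0], "spin": 0, "hand": -1}, {"dp": [0, 0, 0], "spin": 0, "hand": -1}, {"dp": [0, 0, 0], "spin": 0, "hand": -1}]}}

```text
time_s: 28.1
position: [529.5, -83.9, 118.1]
eef_rot: [-2.059, 2.371, -0.002]
contact_force: [-3.1, 0.9, 11.5]
gripper_width: 0.006
```

Emit:
{"op": "send_rows", "data": {"plan": [{"dp": [0, 0, 0.1], "spin": 0, "hand": -1}, {"dp": [0, 0, 0.1], "spin": 0, "hand": -1}, {"dp": [0, 0, 0], "spin": 0, "hand": -1}, {"dp": [0, 0, 0], "spin": 0, "hand": -1}, {"dp": [0, 0, 0], "spin": 0, "hand": -1}]}}

```text
time_s: 28.52
position: [529.5, -83.9, 117.2]
eef_rot: [-2.059, 2.371, -0.002]
contact_force: [-7.1, 2.4, 22.9]
gripper_width: 0.003
```

The force jumped to 23 N with the height stopped at 117.2 (tip about 98), so the cover is home. I hold, then check the pictures.

Emit:
{"op": "send_rows", "data": {"plan": [{"dp": [0, 0, 0.03], "spin": 0, "hand": -1}, {"dp": [0, 0, 0], "spin": 0, "hand": -1}, {"dp": [0, 0, 0], "spin": 0, "hand": -1}, {"dp": [0, 0, 0], "spin": 0, "hand": -1}, {"dp": [0, 0, 0], "spin": 0, "hand": -1}, {"dp": [0, 0, 0], "spin": 0, "hand": -1}]}}

```text
time_s: 29.02
position: [529.5, -83.9, 117.1]
eef_rot: [-2.059, 2.371, -0.002]
contact_force: [-8.9, 3.1, 25.3]
gripper_width: 0.008
```

```bash
python3 -c "
from h import *
go();d=snap('scene','pics/sA17.png');crop(d['image'],260,120,200,150,4,'pics/s17.png')
t=snap('top');crop(t['image'],140,90,340,220,2.3,'pics/t17.png');w=snap('wrist','pics/w17.png');go()"
```

```text
t 29.02 pos [529.5 -83.9 117.1] head -98.04 tilt [ 0.0019 -0.0004] F [-8.9  3.1 25.3] w 0.008 q6 -0.35
t 29.17 pos [529.5 -83.9 117.1] head -98.04 tilt [ 0.0019 -0.0004] F [-9.4  3.7 24.7] w 0.007 q6 -0.35
```

View pics/s17.png

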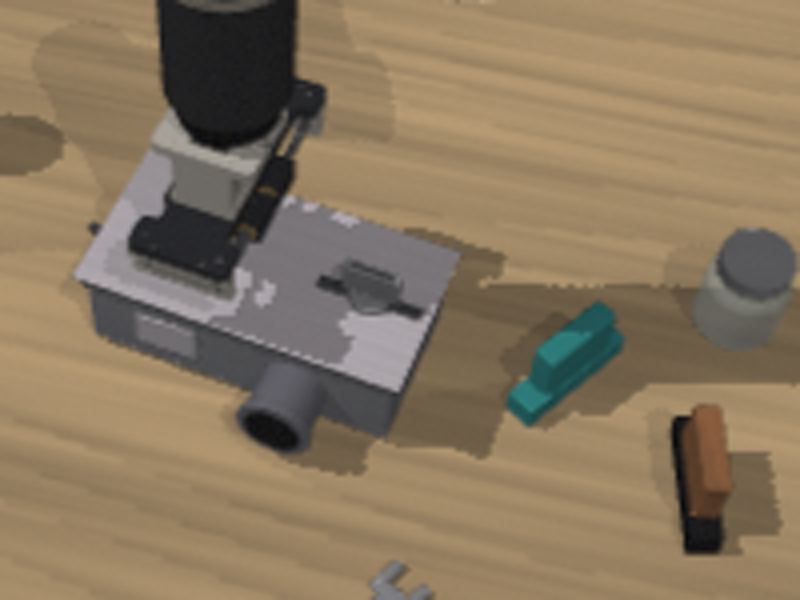

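View pics/t17.png

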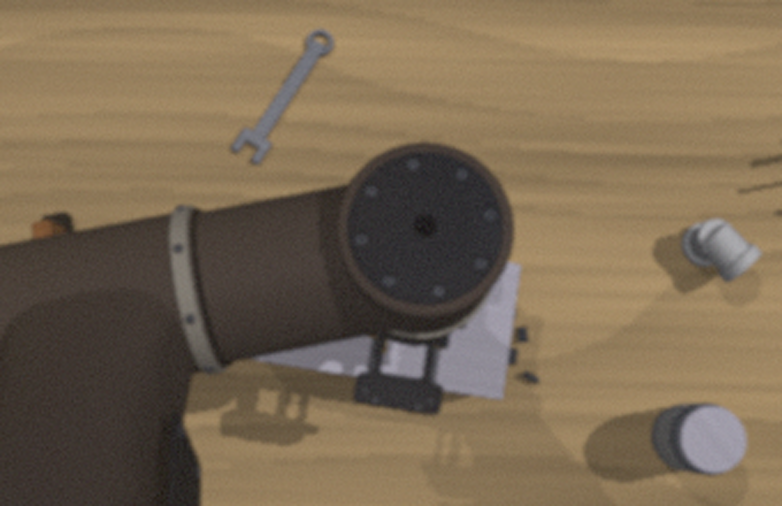

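View pics/w17.png

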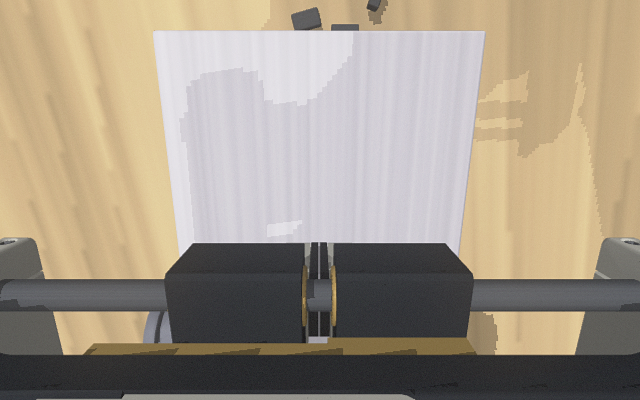

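```bash
python3 -c "
from h import *
w=snap('wrist');t=snap('top')
print('w17',ray(w,[[306,18],[345,26],[376,4]],3.5)[:,:2].round(0).tolist())
P=np.array([[521,335],[513,356],[529,377]])/2.3+[140,90]
print('t17',ray(t,P,3.5)[:,:2].round(0).tolist())
print('exp',proj(w,[[541,-194,3.5],[498,-197,3.5]]).round(0))
crop(w['image'],240,0,180,60,4.4,'pics/w18c.png');crop(t['image'],330,210,60,60,8,'pics/t18c.png')
go()"
```

```text
w17 [[520.0, -213.0], [495.0, -205.0], [473.0, -215.0]]
t17 [[519.0, -213.0], [496.0, -204.0], [473.0, -222.0]]
exp [[279.  54.]
 [342.  40.]]
t 29.27 pos [529.5 -83.9 117.1] head -98.04 tilt [ 0.002  -0.0003] F [-8.2  2.6 24.4] w 0.006 q6 -0.35
```

View pics/w18c.png

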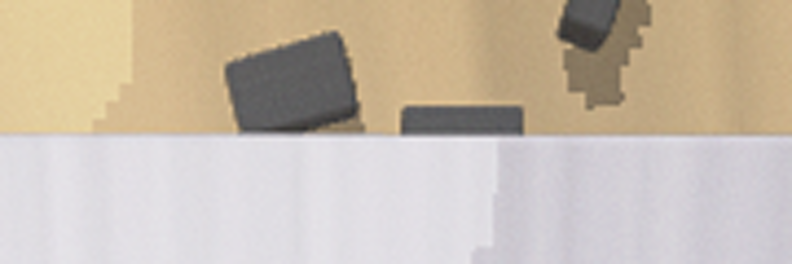

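View pics/t18c.png

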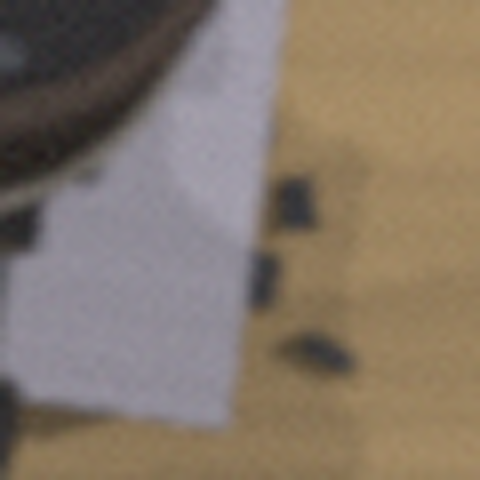

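Three chips are seen on the bench in both views. For the fourth I triangulate from the earlier wrist views w8 and w9, rebuilding those camera poses from the hand-eye offset.

```bash
python3 -c "
from h import *
w=snap('wrist');s=robot.get_state()
Rt=cv2.Rodrigues(np.array(s['eef_rot']))[0];p=np.array(s['position'])
Rc=cv2.Rodrigues(np.array(w['rvec']))[0];t=np.array(w['tvec']).ravel()
Rtc=Rc@Rt; c=Rt.T@(-Rc.T@t-p); print(c)
def cam(pos,h):
    a=np.radians(h);R=np.array([[np.cos(a),np.sin(a),0],[np.sin(a),-np.cos(a),0],[0,0,-1]])
    r=Rtc@R.T; C=np.array(pos)+R@c
    return dict(camera_matrix=w['camera_matrix'],rvec=cv2.Rodrigues(r)[0],tvec=-r@C)
a=cam([512,-214.9,158.1],-7.97);b=cam([509.5,-229.6,247.4],-8)
for z in (3.5,20,40,60,80,100): print(z,ray(a,[[286,163]],z)[0,:2].round(0),ray(b,[[282,149],[291,187]],z)[:,:2].round(0).tolist())
"
```

```text
[ 7.52351075e+01  4.13661039e-04 -1.39120136e+02]
3.5 [ 542. -191.] [[542.0, -194.0], [499.0, -196.0]]
20 [ 545. -193.] [[544.0, -196.0], [502.0, -198.0]]
40 [ 548. -195.] [[546.0, -198.0], [507.0, -201.0]]
60 [ 551. -198.] [[548.0, -200.0], [511.0, -203.0]]
80 [ 554. -200.] [[551.0, -203.0], [516.0, -205.0]]
100 [ 557. -202.] [[553.0, -205.0], [520.0, -207.0]]
```

The two views agree at bench height (about (542,-193)), so all four chips are on the bench. The push is steady at 24–25 N, so I hand in.

```bash
python3 -c "
from h import *
go();print(robot.sign_off());go()"
```

```text
t 29.32 pos [529.5 -83.9 117.2] head -98.04 tilt [ 0.002  -0.0003] F [-8.9  4.  24.3] w 0.008 q6 -0.35
the job is handed in; nothing more can be done
None
the job is handed in; nothing more can be done
```

The job is done and handed in at about 29 s. I wiped the chips off the -y end of the cover with the wooden-grip scraper and stood it back upright where it had been. I then turned the wing about 66° clockwise onto the slot line. Last, I pressed the cover down with the closed fingers and handed in while still holding it.

**Cover:** the fingertips stopped about 8 mm below the cover's free height, where the force jumped past the spring's 12.5 N. The last reading was a steady 24 N or so downward, with about 9 N sideways.

**Fastener:** by eye in a close wrist picture after release, the wing lay along the slot line. I did not touch it again. In the final scene picture it still looked lined up; the final top and wrist views did not show it.

**Chips:** three showed on the bench in the last top and wrist views. The fourth was under the cover's edge in those views. I placed it on the bench from two earlier wrist pictures, whose rays met to within about 3 mm at bench height, so that one rests on triangulation.

**Bystanders:** I did not touch the jar, can, elbow, wrench or turquoise look-alike, and the last pictures showed them in place.

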